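# Heel a model boat to both marks on its spring stand

## Robot

A 7-joint arm with a two-finger parallel gripper is mounted at the origin on the work surface. World frame = base frame: x ahead of the robot, y to its left, z up, the work surface at z = 0. Lengths are in m, angles in rad, forces in N, time in s.
With the tool pointing down it reaches from about 0.425 to 0.95 m from the base axis. Payload 4.7 kg.
Tool frame: the origin (TCP) lies at the very end of the fingers, on their centre line; the grasp point (between the pads) lies ctrl.grasp_offset behind it (ctrl.grasp_offset is the distance from the TCP to the grasp point, in m); y points along the fingers, x is the direction in which the jaws open and shut, and the axes are right-handed (so a half turn about y gives the same grasp; the last joint's range is limited). The gripper opens to 85 mm and grips with 20 to 120 N. Pads are 22 mm wide; open, the fingers measure 114 mm over their backs; the gripper's body (76 mm by 85 mm) begins 54 mm behind the grasp point. The pads swing forward as they close: fully open they stand 13 mm farther back than shut.
Start: joints at [1.268, 0.469, -0.049, 1.532, 0.024, 1.141, -0.082], TCP at [0.183, -0.65, 0.231] pointing down, gripper open.
Joint ranges: [-2.59, 2.59], [-0.33, 1.99], [-1.39, 1.29], [0.1, 2.45], [-1.04, 4.18], [0.21, 1.99], [-2.66, 2.66]. Speed limits (rad/s): [2.57, 2.57, 3.14, 3.14, 3.14, 3.14, 3.14].

## Interface

Orientations are given as a unit quaternion [x, y, z, w].
In Python, from cell import ctrl, vision, order gives the robot as it stands.
- The arm moves only by the shell command python3 -m jog 'ROWS' [FORCE]. ROWS is JSON, a list that holds one entry, the list of rows, each a list of 7 numbers: the shift along the tool's x, y, z in cm, then the turn, a rotation vector about the tool's x, y, z in rad, then the finger opening in cm, from 0 to 8.54. In form: [[[dx, dy, dz, wx, wy, wz, gripper], ...]]. A call has 1 to 20 rows; each row shifts and turns the pose as measured when the row begins, along the tool's axes as they then stand; what a row does not reach is not made up. A row lasts 1/10 s, in which the tool goes at most 50 mm and 8.59 degrees, less where a joint would pass 70% of its speed; a pose out of reach is approached as far as the arm can. A call is refused whole if a number of a shift passes 5 or a number of a turn 0.15, either way. A call with a gripper value outside its range is refused whole. The fingers move at their own pace and stop on an object; FORCE is the grip in N (left out, the last holds). Time passes only in rows, so rows that do not move let the fingers close. It gives the time, the measured TCP pose, the force and the opening at its end, in the units of the state.
- ctrl.read_state(): the state, without advancing time (a new reading comes with each control period).
- vision.grab_frame(name): name is "scene" or "top" or "wrist"; returns the picture (384x512x3 uint8, red, green, blue); there is no depth.
- vision.camera_model(name): a dict with "K" (3x3 intrinsics, pixels), "rvec" (rotation vector, rad) and "tvec" (3), from world to camera coordinates, as OpenCV has them; the wrist camera has in their place "mount" (4x4, takes a point from camera to tool coordinates, whose origin is the TCP and whose axes are the tool frame's). Camera axes: x right, y down, z forward; pixel columns grow to the right and rows downward; lengths in m; the calibration is good to about 2 mm. A picture is of the moment at which its call begins: read the wrist's pose just before it. camera_model takes no time and is no camera call.
- order.job_done(): hands the job in, once; it reports no verdict.
The state is a dict: "time_s": time; "joint_positions": joint angles; "qvel": joint speeds; "effort": joint torques, N m; "tcp_pos": TCP position; "tcp_rot": TCP orientation; "force": force on the tool from outside, world axes, zero at the start; "ft_torque": the same for the moment, N m; "gripper_width": opening from 0.0 (shut) to 1.0 (fully open).
Only numpy, scipy, OpenCV 4.12 (cv2) and the standard library are available. Lean on these libraries where they do the work, as an engineer would, in place of code of your own. Each camera call takes 0.05 s, during which the arm holds its last target.

## Task

Check the model boat on its spring-backed tilt stand: with the fingertip press down the ball knob on the plate's left corner (left as seen from the robot) until the stand's pointer reaches the left brass mark, without overshooting it, keep it there for a second and let go so that the boat springs upright. Then do the same with the right knob and the right mark. Only press the knobs: do not grip, pull or lift anything, leave the boat, pointer and marks untouched and the things lying around where they are.

Things in the scene. Friction and masses are not known exactly. Their poses are not given: they have to be found in the camera images.
- stand: Tilt stand fixed to the table, base 300 x 210 x 12 mm. Origin on the table under its middle; x runs to the boat's bow (away from the robot within 0.4 rad), y left, z up. On it a 220 x 190 x 6 mm plate on four springs tilts sideways about an axis along stand x, over the origin, 55 mm above the table. A white arc-shaped scale stands upright at stand x = 135 mm, top edge 170 mm above the table.
- heel (a joint): Tilt of the plate with boat, knobs and pointer about its axis, rad. 0 = upright; positive = left side (stand +y) down, pointer top leaning left; stops at +-0.36. Centred by springs, about 2.0 N m/rad: a knob takes about 3 N at 0.1 rad, 7 N at 0.26 rad; springs back to 0 when let go.
- knob_left: Black ball knob of 26 mm diameter on the plate's near left corner, origin at the ball's centre. With the plate level it is at stand x -90, y +75 mm, 77 mm above the table (ball top 90 mm), i.e. 75 mm sideways and 22 mm above the tilt axis, and circles that axis as the plate tilts. 0.1 rad of tilt lowers it about 7.5 mm.
- knob_right: The same knob on the near right corner: stand x -90, y -75 mm, 77 mm above the table.
- boat: Blue model boat fixed on the plate between the knobs: hull 66 mm wide, from stand x -61 to +88 mm, deck about 102 mm above the table, white wheelhouse at stand x 6 to 50 mm up to 130 mm above the table. Origin on the tilting plate, 6 mm above the axis at stand x = y = 0. Not to be touched.
- pointer: Dark steel needle that stands up from the plate's axis at the far end, in front of the scale as seen from beyond the bow (stand x = 151 mm), origin at about its upper end, 125 mm from the tilt axis (180 mm above the table when upright). 0.1 rad of tilt swings it 12.5 mm sideways. Not to be touched.
- mark_left (a joint): Angle of the left brass mark from upright about the same axis, rad, leaning left; lies between 0.10 and 0.26. The pointer reaches it when heel = +mark_left. It stays where it is set; not to be touched.
- mark_right (a joint): Angle of the right brass mark from upright, rad, leaning right; between 0.10 and 0.26. The pointer reaches it when heel = -mark_right. Not to be touched.
- mark_left_tip (a point): Where the pointer's origin comes when it reaches the left mark (125 mm from the axis, in the pointer's plane); the mark is an 8 mm wide brass clip with a pointed top on the scale's rim, just behind this point. Its y axis is square to the mark, to the left.
- mark_right_tip (a point): The same for the right mark, a like clip on the right half of the scale; its y axis also points left.
- transmitter: Bystander: black radio transmitter lying to the left of the stand, 85 x 120 mm, 35 mm thick (57 mm with stick), antenna 90 mm beyond its edge; origin under its middle.
- paint_jar: Bystander: paint jar 42 mm in diameter, 55 mm tall, right of the stand; origin at the centre of its foot.
- screwdriver: Bystander: screwdriver 160 mm long lying right of the stand.

How it is judged:
By the outcome, as a careful person would: the job done as asked, in the order asked, and still so for the second after the job is handed in, with the robot touching nothing.
It also fails if it takes over 45 s, if anything falls off the work surface, if the arm or the gripper's body presses on something with over 40 N, if the wrist force passes 120 N, or if a joint passes its speed limit or range.

## Working session

There is one attempt and no reset: what is moved stays moved. The work goes in short steps, Python scripts to look and compute and a shell command to move; the robot and the scene stay as the last step left them, time stands still between calls to the robot, and variables do not carry over. Pictures are saved under pics/ and viewed, and the job is handed in when it is done.

```bash
ls; mkdir -p pics; python3 - <<'E'
from cell import ctrl,vision,order
import cv2
s=ctrl.read_state()
for k in s: print(k,s[k])
print(ctrl.grasp_offset)
for n in ("scene","top","wrist"):
    im=vision.grab_frame(n); cv2.imwrite(f"pics/{n}0.png",im[:,:,::-1]); print(n,vision.camera_model(n))
E
```

```text
pics
time_s 0.0
joint_positions [ 1.2680851   0.46945506 -0.04857709  1.53372284  0.02411197  1.14097258
 -0.08230916]
qvel [ 0.00030935  0.00020128  0.00155399 -0.00013322  0.00158448 -0.00072059
 -0.00107598]
effort [-7.81102954e-04 -5.10303247e+01 -4.62529866e-02 -2.37711078e+01
  1.08887444e-02  7.51662097e-03  3.63247139e-06]
tcp_pos [ 0.18235844 -0.64928634  0.23023993]
tcp_rot [-0.56316815  0.42765326 -0.42650419  0.5639579 ]
force [0.62732471 0.80894805 1.18190108]
ft_torque [ 0.00672353 -0.01817613 -0.02651054]
gripper_width 0.9929995260362258
0.0187
scene {'K': array([[404.15033503,   0.        , 258.19862148],
       [  0.        , 404.15033503, 192.6240971 ],
       [  0.        ,   0.        ,   1.        ]]), 'rvec': array([ 1.41863767,  2.1313679 , -0.89481702]), 'tvec': array([ 0.20653733, -0.30318231,  1.39354432])}
top {'K': array([[493.41581419,   0.        , 248.68605033],
       [  0.        , 493.41581419, 192.29678708],
       [  0.        ,   0.        ,   1.        ]]), 'rvec': array([ 2.16111326, -2.11590395,  0.15715973]), 'tvec': array([0.02144139, 0.60747609, 1.05713297])}
wrist {'K': array([[290.80465849,   0.        , 258.38315145],
       [  0.        , 290.80465849, 192.65261994],
       [  0.        ,   0.        ,   1.        ]]), 'mount': array([[ 9.99999558e-01,  9.38930028e-04,  5.22283347e-05,
        -1.63140611e-04],
       [ 2.09257267e-04, -2.76327221e-01,  9.61063590e-01,
        -1.42714581e-01],
       [ 9.16803574e-04, -9.61063154e-01, -2.76327295e-01,
         7.04450215e-02],
       [ 0.00000000e+00,  0.00000000e+00,  0.00000000e+00,
         1.00000000e+00]])}
```

View pics/scene0.png

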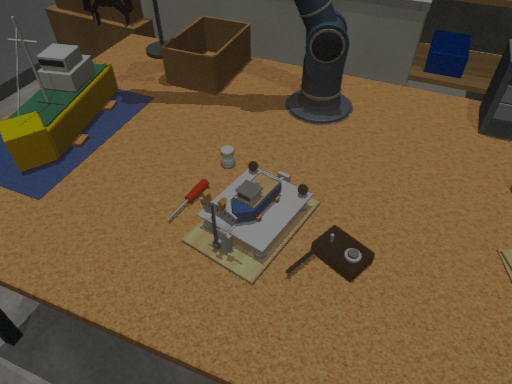

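View pics/top0.png

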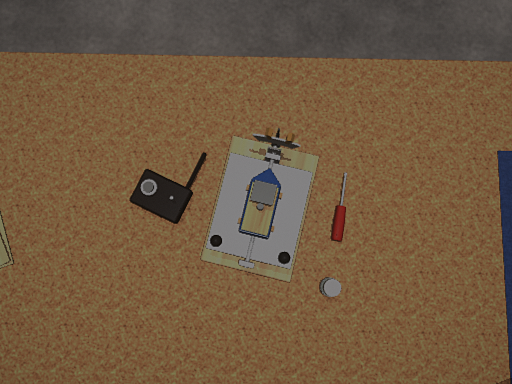

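View pics/wrist0.png

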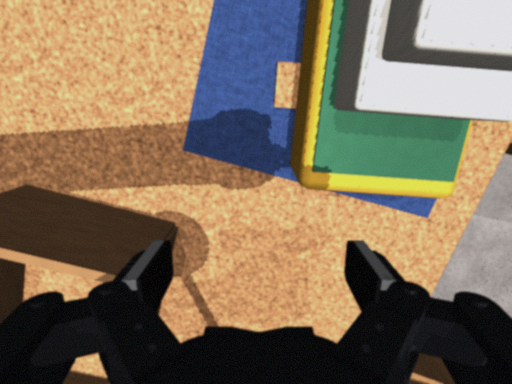

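The top view shows the left knob near (216,240), the right knob near (284,257), and the scale and pointer near (275,140). The scene view shows the pointer near (214,225) with the marks close by. I'll zoom in on these.

```bash
cat > h.py <<'E'
import numpy as np,cv2
from cell import ctrl,vision,order
from scipy.spatial.transform import Rotation as R
def cam(n,st=None):
    m=vision.camera_model(n)
    if n!="wrist": return m["K"],cv2.Rodrigues(m["rvec"])[0],np.array(m["tvec"])
    T=np.eye(4);T[:3,:3]=R.from_quat(st["tcp_rot"]).as_matrix();T[:3,3]=st["tcp_pos"]
    W=np.linalg.inv(T@m["mount"]);return m["K"],W[:3,:3],W[:3,3]
def ray(c,u,v):
    K,r,t=c;return -r.T@t, r.T@np.linalg.inv(K)@[u,v,1]
def onplane(c,u,v,p0,n):
    o,d=ray(c,u,v);return o+d*(np.dot(np.subtract(p0,o),n)/np.dot(d,n))
def onz(c,u,v,z): return onplane(c,u,v,[0,0,z],[0,0,1])
def proj(c,p):
    K,r,t=c;q=K@(r@np.asarray(p,float)+t);return q[:2]/q[2]
E
python3 - <<'E'
from h import *
s=cv2.imread("pics/scene0.png");t=cv2.imread("pics/top0.png")
cv2.imwrite("pics/sz.png",cv2.resize(s[155:275,180:330],None,fx=5,fy=5,interpolation=cv2.INTER_CUBIC))
cv2.imwrite("pics/tz.png",cv2.resize(t[120:290,190:350],None,fx=3.5,fy=3.5,interpolation=cv2.INTER_CUBIC))
g=cv2.cvtColor(t,6)
m=(t.max(2)<60).astype(np.uint8)
n,l,st,ce=cv2.connectedComponentsWithStats(m)
C=cam("top"); P=[]
for i in range(1,n):
    if 40<st[i,4]<400 and 200<ce[i][0]<300 and 225<ce[i][1]<270:
        p=onz(C,*ce[i],.077);print(st[i],ce[i],p);P.append(p)
if len(P)==2:
    P.sort(key=lambda p:-p[1]); d=P[0]-P[1]; print(np.linalg.norm(d)); y=d/np.linalg.norm(d); x=np.array([y[1],-y[0],0]); o=(P[0]+P[1])/2+.09*x
    print("yaw",np.arctan2(x[1],x[0]),"o",o)
    for k in P: print(proj(cam("scene"),k))
E
```

```text
[239 231  29   8  53] [253.49056604 234.79245283] [0.51015036 0.02172935 0.077     ]
[210 235  12  12 113] [215.61061947 240.39823009] [0.49643362 0.10266447 0.077     ]
[278 252  12  12 115] [283.62608696 257.36521739] [ 0.46348807 -0.04343211  0.077     ]
```

View pics/sz.png

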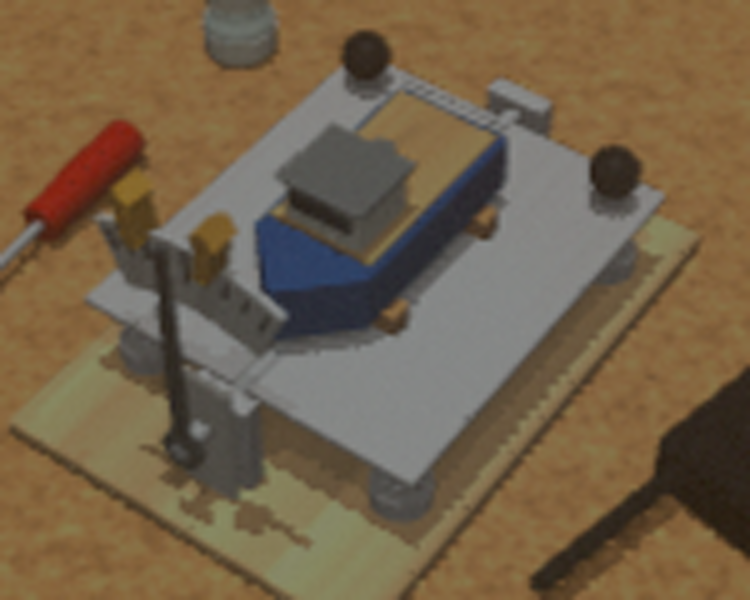

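View pics/tz.png

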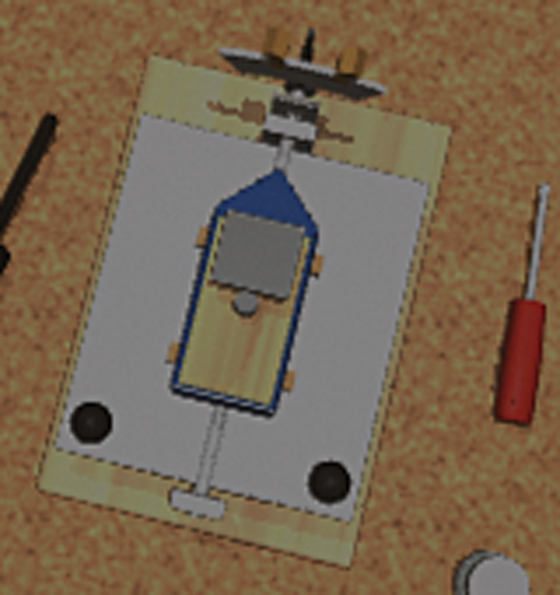

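```bash
python3 - <<'E'
from h import *
s=ctrl.read_state();M=R.from_quat(s["tcp_rot"]).as_matrix();print(M.round(3))
C=cam("scene");T=cam("top")
print("tcp in scene",proj(C,s["tcp_pos"]),"top",proj(T,s["tcp_pos"]))
print("scene cam pos",-C[1].T@C[2],"top",-T[1].T@T[2])
for uv in [(30,140),(115,90),(207,80),(60,170),(155,95)]: print(uv,onz(C,*uv,0).round(3))
PL=np.array([.49643,.10266,.077]);PR=np.array([.46349,-.04343,.077])
y=(PL-PR)/np.linalg.norm(PL-PR);x=np.array([y[1],-y[0],0]);o=(PL+PR)/2+.09*x;o[2]=0
print("yaw",np.arctan2(x[1],x[0]),o)
S=np.stack([x,y,[0,0,1]],1)
for k in (PL,PR): print("knob in scene",proj(C,k))
ps=o+S@[.151,0,.180];print("pointer tip proj",proj(C,ps),proj(T,ps), "base",proj(C,o+S@[.151,0,.055]))
im=cv2.imread("pics/scene0.png");hsv=cv2.cvtColor(im,cv2.COLOR_BGR2HSV)
for nm,c,reg in (("scene",C,(180,185,240,220)),("top",T,(255,120,310,160))):
    im=cv2.imread(f"pics/{nm}0.png")
    x0,y0,x1,y1=reg
    cv2.imwrite(f"pics/{nm}_zz.png",cv2.resize(im[y0:y1,x0:x1],None,fx=12,fy=12,interpolation=cv2.INTER_NEAREST))
E
```

```text
[[ 0.27  -0.     0.963]
 [-0.963  0.001  0.27 ]
 [-0.001 -1.    -0.   ]]
tcp in scene [113.24580276  28.52225612] top [638.81391309 427.0949378 ]
scene cam pos [1.19125376 0.27769691 0.76180172] top [0.43840827 0.0252152  1.13762007]
(30, 140) [ 0.536 -0.767  0.   ]
(115, 90) [ 0.188 -0.708  0.   ]
(207, 80) [-0.004 -0.434  0.   ]
(60, 170) [ 0.611 -0.581  0.   ]
(155, 95) [ 0.162 -0.555  0.   ]
yaw -0.2217688352703326 [0.56775589 0.00981901 0.        ]
knob in scene [302.90660902 188.94533554]
knob in scene [253.18263331 165.72016739]
pointer tip proj [211.92495765 205.26135097] [278.30607177 129.35626144] base [216.60397255 244.39100678]
```

View pics/scene_zz.png

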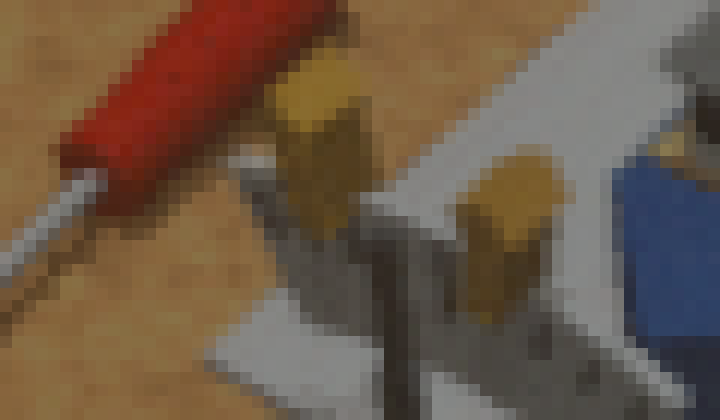

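View pics/top_zz.png

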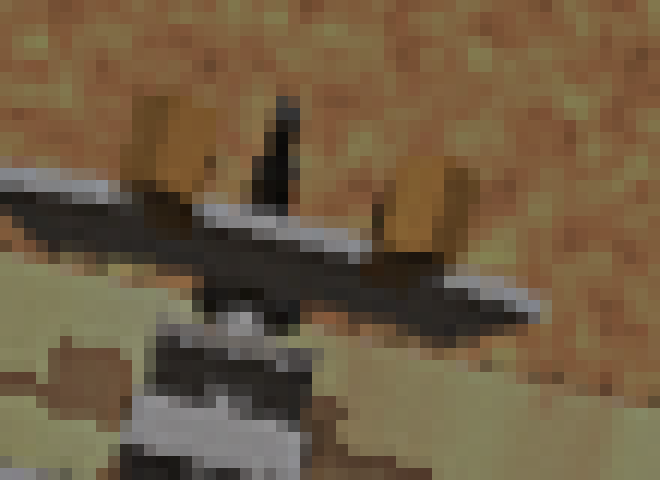

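The wrist camera sits on the tool's +z side and looks back, so a close view of the scale from above the bow should work. I'll raise the arm first, then move left away from the box and the background boat.

```bash
python3 -m jog '[[[0,-4,0,0,0,0,8.5],[0,-4,0,0,0,0,8.5],[0,-4,0,0,0,0,8.5],[-4.7,0,1.3,0,0,0,8.5],[-4.7,0,1.3,0,0,0,8.5],[-4.7,0,1.3,0,0,0,8.5],[-4.7,0,1.3,0,0,0,8.5]]]'; cat > st.py <<'E'
from h import *
import sys
s=ctrl.read_state();M=R.from_quat(s["tcp_rot"]).as_matrix()
PL=np.array([.49643,.10266,.077]);PR=np.array([.46349,-.04343,.077])
y=(PL-PR)/np.linalg.norm(PL-PR);x=np.array([y[1],-y[0],0]);o=(PL+PR)/2+.09*x;o[2]=0
S=np.stack([x,y,[0,0,1]],1)
def plan(goal,yaw=None):
    """goal in stand frame m -> tool shift cm with current axes"""
    g=o+S@np.array(goal,float)
    print("tcp stand mm",(1000*S.T@(s["tcp_pos"]-o)).round(1),"shift tool cm",(100*M.T@(g-s["tcp_pos"])).round(2),"F",np.round(s["force"],2),"t",round(s["time_s"],2),"w",round(s["gripper_width"],3))
    # rotation needed for tool z -> sx*stand x, tool y -> down
    for sg in (1,-1):
        G=np.stack([np.cross([0,0,-1],sg*x),[0,0,-1],sg*x],1)
        print("rotvec tool",sg,R.from_matrix(M.T@G).as_rotvec().round(3))
if __name__=="__main__": plan([float(a)/1000 for a in sys.argv[1:4]]); print("j",np.round(s["joint_positions"],2))
E
python3 st.py 130 0 240
```

```text
time_s: 0.85
tcp_pos: [0.1809, -0.454, 0.3512]
tcp_rot: [-0.561, 0.431, -0.427, 0.563]
force: [-0.1, 0.2, 1.0]
gripper_width: 0.997
tcp stand mm [-275.3 -537.5  351.2] shift tool cm [-28.29  11.24  61.07] F [-0.05  0.15  1.04] t 0.85 w 0.997
rotvec tool 1 [ 0.002  0.49  -0.006]
rotvec tool -1 [-0.008 -2.652 -0.003]
j [ 1.2   0.08 -0.1   1.78  0.01  1.29 -0.21]
```

```bash
python3 -m jog '[[[-1,0,4.5,0,0.1,0,8.5],[-1,0,4.5,0,0.1,0,8.5],[-1,0,4.5,0,0.1,0,8.5],[-1,0,4.5,0,0.1,0,8.5],[-1,0,4.5,0,0.1,0,8.5]]]'; python3 st.py 130 0 240
```

```text
time_s: 1.35
tcp_pos: [0.3982, -0.3839, 0.3523]
tcp_rot: [-0.431, 0.563, -0.559, 0.429]
force: [0.3, -2.1, 1.2]
gripper_width: 0.996
tcp stand mm [ -78.8 -421.3  352.3] shift tool cm [-42.93  11.16  19.23] F [ 0.26 -2.12  1.23] t 1.35 w 0.996
rotvec tool 1 [ 0.006 -0.04  -0.001]
rotvec tool -1 [2.000e-03 3.101e+00 9.000e-03]
j [ 0.9   0.2  -0.25  1.64  0.05  1.31 -1.19]
```

```bash
python3 -m jog '[[[-4.3,0,1.9,0,-0.01,0,8.5],[-4.3,0,1.9,0,-0.01,0,8.5],[-4.3,0,1.9,0,-0.01,0,8.5],[-4.3,0,1.9,0,-0.01,0,8.5],[-4.3,0,1.9,0,0,0,8.5],[-4.3,0,1.9,0,0,0,8.5],[-4.3,0,1.9,0,0,0,8.5],[-4.3,0,1.9,0,0,0,8.5],[-4.3,0,1.9,0,0,0,8.5],[-3,0,1.5,0,0,0,8.5],[0,3,0,0,0,0,8.5],[0,3,0,0,0,0,8.5],[0,0,0,0,0,0,8.5]]]'; python3 st.py 130 0 240
```

```text
time_s: 2.65
tcp_pos: [0.6885, 0.0002, 0.2831]
tcp_rot: [-0.444, 0.556, -0.546, 0.442]
force: [-1.0, 0.0, 0.5]
gripper_width: 0.997
tcp stand mm [119.9  17.2 283.1] shift tool cm [1.75 4.29 1.05] F [-1.    0.05  0.53] t 2.65 w 0.997
rotvec tool 1 [ 0.012  0.007 -0.007]
rotvec tool -1 [-0.01  -3.135 -0.019]
j [ 0.23  0.5  -0.45  1.4   0.21  1.29 -2.01]
```

```bash
python3 -m jog '[[[1.7,2,1,0,0,0,8.5],[0,1.5,0,0,0,0,8.5],[0,0,0,0,0,0,8.5],[0,0,0,0,0,0,8.5]]]'; python3 st.py 130 0 240; python3 - <<'E'
from h import *
import pickle
s=ctrl.read_state();im=vision.grab_frame("wrist");cv2.imwrite("pics/w1.png",im[:,:,::-1]);pickle.dump(dict(tcp_pos=s["tcp_pos"],tcp_rot=s["tcp_rot"]),open("w1.pkl","wb"))
E
```

```text
time_s: 3.05
tcp_pos: [0.6952, -0.0179, 0.2503]
tcp_rot: [-0.443, 0.555, -0.546, 0.443]
force: [0.0, -1.4, 0.5]
gripper_width: 0.992
tcp stand mm [130.4   1.  250.3] shift tool cm [ 0.1   1.03 -0.03] F [ 0.02 -1.44  0.54] t 3.05 w 0.992
rotvec tool 1 [ 0.01   0.006 -0.008]
rotvec tool -1 [-0.012 -3.135 -0.015]
j [ 0.25  0.53 -0.44  1.43  0.22  1.24 -1.99]
```

View pics/w1.png

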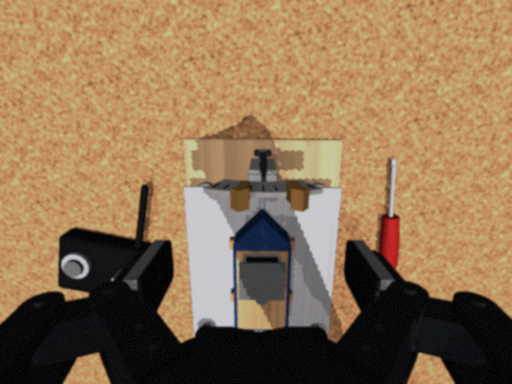

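The wrist view shows the left brass clip near (240,195), the right clip near (299,195) and the pointer near (263,155–188). I'll zoom in on that area.

```bash
python3 - <<'E'
from h import *
im=cv2.imread("pics/w1.png");cv2.imwrite("pics/w1z.png",cv2.resize(im[145:215,220:320],None,fx=8,fy=8,interpolation=cv2.INTER_NEAREST))
E
```

```text
(no output)
```

View pics/w1z.png

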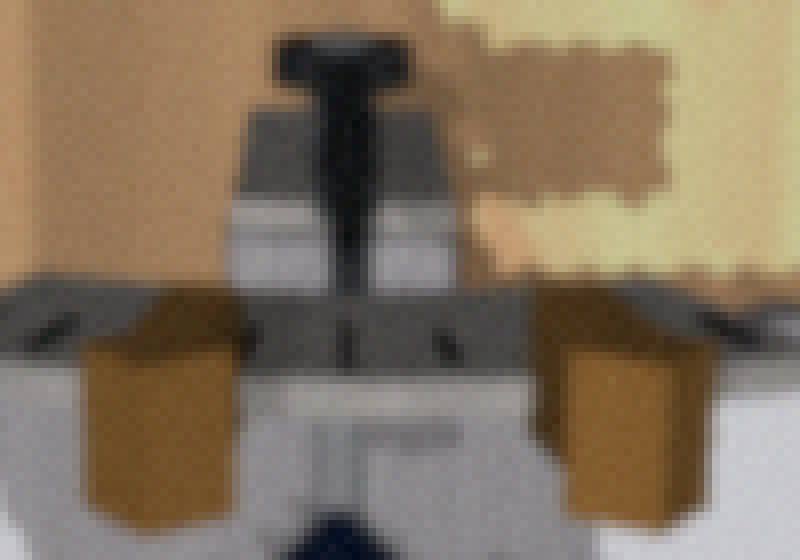

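```bash
python3 -m jog '[[[0,0,4,0,0,0,8.5],[0,0,4,0,0,0,8.5],[0,2,2,0,0,0,8.5],[0,1,0,0,0,0,8.5],[0,0,0,0,0,0,8.5],[0,0,0,0,0,0,8.5]]]'; python3 - <<'E'
from h import *
import pickle
s=ctrl.read_state();im=vision.grab_frame("wrist");cv2.imwrite("pics/w2.png",im[:,:,::-1]);pickle.dump(dict(tcp_pos=s["tcp_pos"],tcp_rot=s["tcp_rot"]),open("w2.pkl","wb"))
im=im[:,:,::-1]
cv2.imwrite("pics/w2z.png",cv2.resize(im[220:320,200:330],None,fx=6,fy=6,interpolation=cv2.INTER_NEAREST))
E
```

```text
time_s: 3.7
tcp_pos: [0.7942, -0.0337, 0.2266]
tcp_rot: [-0.442, 0.553, -0.546, 0.447]
force: [-0.2, 0.6, 1.0]
gripper_width: 0.998
```

View pics/w2.png

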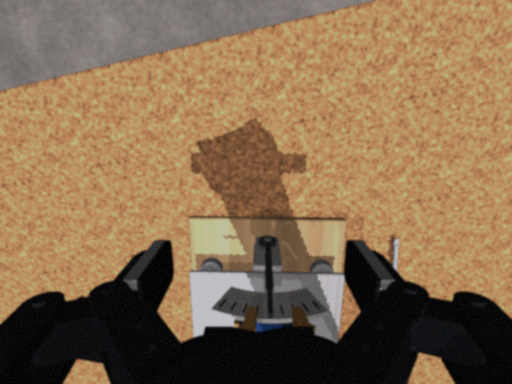

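View pics/w2z.png

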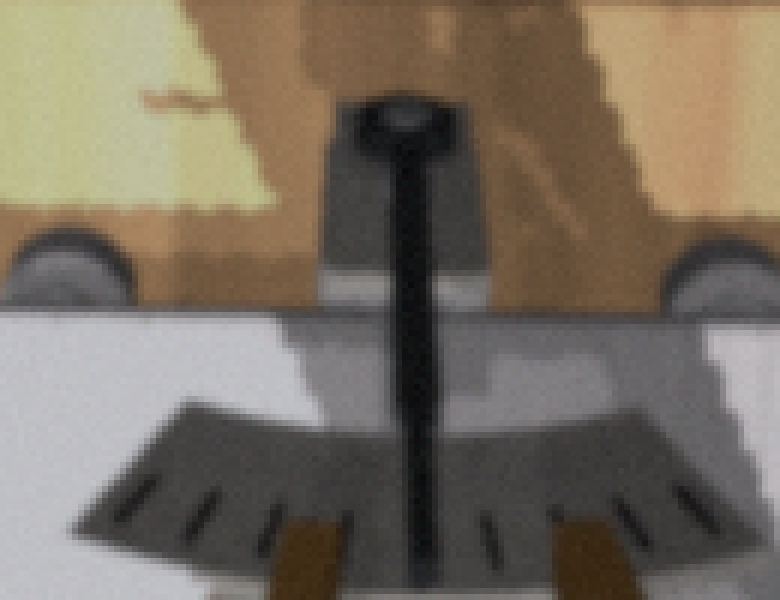

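```bash
python3 - <<'E'
from h import *
im=cv2.imread("pics/w2.png")
z=np.clip(im[280:345,205:330].astype(float)*1.8,0,255).astype(np.uint8)
cv2.imwrite("pics/w2y.png",cv2.resize(z,None,fx=6.4,fy=6.4,interpolation=cv2.INTER_NEAREST))
im=cv2.imread("pics/w1.png")
z=np.clip(im[175:215,220:320].astype(float)*2,0,255).astype(np.uint8)
cv2.imwrite("pics/w1y.png",cv2.resize(z,None,fx=8,fy=8,interpolation=cv2.INTER_NEAREST))
E
```

```text
(no output)
```

View pics/w2y.png

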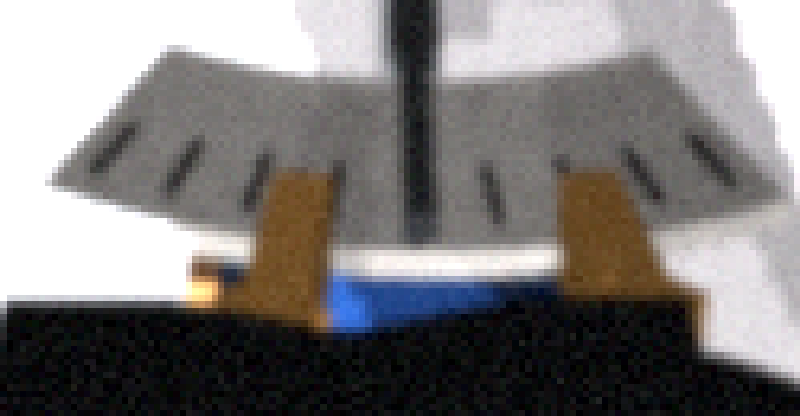

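View pics/w1y.png

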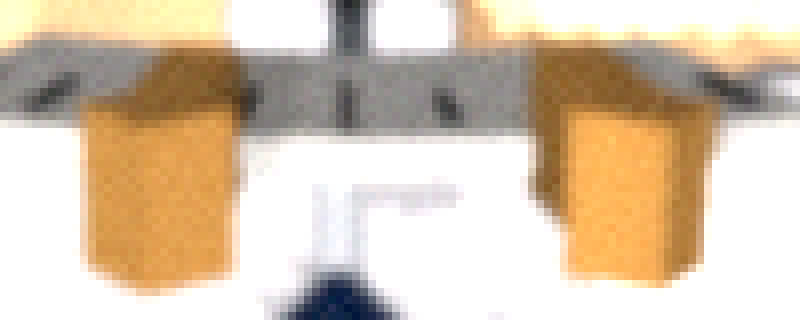

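```bash
cat > ang.py <<'E'
from st import *
import pickle
c1=cam("wrist",pickle.load(open("w1.pkl","rb")));c2=cam("wrist",pickle.load(open("w2.pkl","rb")))
def sp(c,u,v,xp):
    p=onplane(c,u,v,o+S@[xp,0,0],x); q=S.T@(p-o); return q*1000, np.arctan2(q[1],q[2]-.055)
Z2=lambda a,b:(205+a/6.4-.5+.08,280+b/6.4-.5+.08)
Z1=lambda a,b:(220+a/8-.44,175+b/8-.44)
print("pointer w2 tip",sp(c2,*Z2(420,240),.151),"base",sp(c2,200+403/6-.4,220+118/6-.4,.155))
for n,a,b in(("tick",113,147),("tick",183,165),("tick",257,180),("tick",340,182),("tick",490,193),("tick",560,165),("tick",643,175),("tick",712,160)):print(n,sp(c2,*Z2(a,b),.138))
for xp in(.139,.143,.147):
    print(xp,"L bottom",sp(c2,*Z2(304,172),xp),"L up",sp(c2,*Z2(288,290),xp))
    print(xp,"R bottom",sp(c2,*Z2(588,172),xp),"R up",sp(c2,*Z2(611,290),xp))
    print(xp,"w1 L apex",sp(c1,*Z1(133,112),xp),"R",sp(c1,*Z1(668,102),xp))
print("w1 tick0",sp(c1,*Z1(349,103),.138),"tick",sp(c1,*Z1(445,103),.138))
def tri(a,b):
    (o1,d1),(o2,d2)=a,b
    A=np.stack([d1,-d2],1);k=np.linalg.lstsq(A,o2-o1,rcond=None)[0];return S.T@((o1+k[0]*d1+o2+k[1]*d2)/2-o)*1000
print("pointer tip tri",tri(ray(c1,*Z1(350,45)),ray(c2,*Z2(420,240))))
E
python3 ang.py
```

```text
pointer w2 tip (array([151.        ,  -1.76661363, 185.9043744 ]), np.float64(-0.013494632257851882)) base (array([155.        ,  -1.09732466,  59.9173736 ]), np.float64(-0.21955535810830748))
tick (array([138.        ,  38.83611022, 152.84402088]), np.float64(0.3778471646573377))
tick (array([138.        ,  28.96129017, 156.32476316]), np.float64(0.27840328949411297))
tick (array([138.        ,  18.85377411, 159.09563367]), np.float64(0.17917732510046314))
tick (array([138.        ,   7.8188331 , 159.18631424]), np.float64(0.07490622932242758))
tick (array([138.        , -11.9914302 , 160.82318227]), np.float64(-0.11283441537844476))
tick (array([138.        , -21.80726222, 154.87656367]), np.float64(-0.21496842795744567))
tick (array([138.        , -32.74542103, 156.62026184]), np.float64(-0.3117273813472825))
tick (array([138.        , -42.57607173, 153.24321845]), np.float64(-0.40894219609178784))
0.139 L bottom (array([139.        ,  12.62792422, 158.59400661]), np.float64(0.12129976993217355)) L up (array([139.        ,  13.85771078, 180.53937211]), np.float64(0.109940279408692
[... 1066 characters left out ...]
147.        ,  13.51114601, 189.83236391]), np.float64(0.09987359380203717))
0.147 R bottom (array([147.        , -23.65181584, 167.94597557]), np.float64(-0.20642534317570535)) R up (array([147.        , -23.94357325, 188.83256467]), np.float64(-0.1770339706206686))
0.147 w1 L apex (array([147.        ,  17.18589349, 197.92417347]), np.float64(0.11967027732282098)) R (array([147.        , -29.93614724, 193.09511145]), np.float64(-0.21347612330843077))
w1 tick0 (array([138.        ,  -1.96483424, 162.05601759]), np.float64(-0.018351268007953468)) tick (array([138.        , -11.83974472, 161.72404871]), np.float64(-0.11048614579332844))
pointer tip tri [149.77057252  -1.79146054 184.40979638]
```

```bash
cat > ang2.py <<'E'
from ang import *
print('----')
for n,a,b in (("L l",(178,45),(275,172)),("L r",(240,45),(333,172)),("R l",(530,45),(558,172)),("R r",(595,45),(618,172))):
    print(n,tri(ray(c1,*Z1(*a)),ray(c2,*Z2(*b))).round(1))
E
python3 ang2.py|sed '1,/----/d'
python3 -m jog '[[[0.2,-1,-3,0,0,0,8.5],[0,0,-2,0,0,0,8.5],[0,0,0,0,0,0,8.5],[0,0,0,0,0,0,8.5]]]'; python3 - <<'E'
from h import *
import pickle
s=ctrl.read_state();im=vision.grab_frame("wrist");cv2.imwrite("pics/w3.png",im[:,:,::-1]);pickle.dump(dict(tcp_pos=s["tcp_pos"],tcp_rot=s["tcp_rot"]),open("w3.pkl","wb"))
im=im[:,:,::-1]
z=np.clip(im[220:290,210:335].astype(float)*1.8,0,255).astype(np.uint8)
cv2.imwrite("pics/w3z.png",cv2.resize(z,None,fx=6.4,fy=6.4,interpolation=cv2.INTER_NEAREST))
E
```

```text
L l [145.1  15.7 166.5]
L r [145.2   8.9 166.5]
R l [145.2 -20.1 165.8]
R r [145.3 -27.2 165.7]
time_s: 4.15
tcp_pos: [0.7423, -0.0236, 0.2423]
tcp_rot: [-0.441, 0.551, -0.547, 0.449]
force: [0.9, -0.5, 0.4]
gripper_width: 0.995
```

View pics/w3z.png

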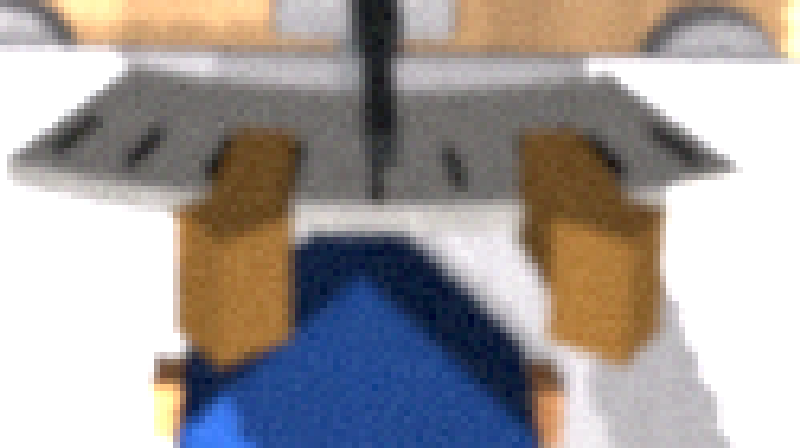

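```bash
cat > ang3.py <<'E'
from ang import *
print('----')
c3=cam("wrist",pickle.load(open("w3.pkl","rb")))
Z3=lambda a,b:(210+a/6.4-.42,220+b/6.4-.42)
def rep(n,p): print(n,p.round(1),"ang",np.arctan2(p[1]+1.85,p[2]-57).round(4))
rep("pointer tip",tri(ray(c1,*Z1(350,45)),ray(c3,*Z3(376,195))))
for n,a,b in (("L apex f",(133,112),(222,230)),("R apex f",(668,102),(632,222)),("L apex b",(150,290),(218,362)),("R apex b",(660,285),(625,362)),("L l bot",(178,45),(235,130)),("L r bot",(240,45),(298,130)),("R l bot",(530,45),(520,130)),("R r bot",(595,45),(580,130))):
    rep(n,tri(ray(c1,*Z1(*a)),ray(c3,*Z3(*b))))
for n,a,b in (("L l bot",(235,130),(275,172)),("L r bot",(298,130),(333,172)),("R l bot",(520,130),(558,172)),("R r bot",(580,130),(618,172))):
    rep(n,tri(ray(c3,*Z3(*a)),ray(c2,*Z2(*b))))
# ridge lines as planes: intersect 2 views' ridge planes at y,z ; clip face plane eval x=.145
for n,a,b in (("L apex",(133,112),(222,230)),("R apex",(668,102),(632,222))):
    for xp in(.145,.147):
        print(n,xp,sp(c1,*Z1(*a),xp)[0].round(1),sp(c3,*Z3(*b),xp)[0].round(1))
for c,Z,pts in((c3,Z3,[(75,130),(145,148),(455,167),(685,148)]),):
    for q in pts: print("tick",sp(c,*Z(*q),.138)[0].round(1),sp(c,*Z(*q),.138)[1])
E
python3 ang3.py|sed '1,/----/d'
```

```text
pointer tip [154.2  -1.1 202.2] ang 0.005
L apex f [146.9  16.8 197.2] ang 0.1319
R apex f [147.3 -29.9 194.2] ang -0.2017
L apex b [130.3  16.3 197.3] ang 0.1288
R apex b [131.3 -29.6 197.3] ang -0.1952
L l bot [145.3  15.8 167.6] ang 0.158
L r bot [145.6   8.7 168. ] ang 0.0944
R l bot [145.4 -20.  166.3] ang -0.1648
R r bot [145.5 -27.1 166.4] ang -0.2266
L l bot [144.4  16.3 165.7] ang 0.1656
L r bot [144.5   8.5 165.6] ang 0.0953
R l bot [145.  -20.2 165.4] ang -0.1675
R r bot [145.1 -27.9 165.4] ang -0.2357
L apex 0.145 [145.   17.8 190.9] [145.   16.5 193.6]
L apex 0.147 [147.   17.2 197.9] [147.   16.3 197.3]
R apex 0.145 [145.  -31.  185.9] [145.  -30.9 189.8]
R apex 0.147 [147.  -29.9 193.1] [147.  -30.2 193.6]
tick [138.   38.9 153.1] 0.37765753551039444
tick [138.   28.9 158.3] 0.27256962939648555
tick [138.  -12.3 162.2] -0.1140359739373887
tick [138.  -43.7 155.2] -0.41136308982414793
```

Triangulating the clips from three wrist views puts the left mark at about 0.130 rad and the right at about 0.200 rad. The front ridges, back ridges and lower corners agree, and the scale ticks come out at the expected 0.1 rad spacing. Next I'll move behind the boat, close the fingers and check the knobs in the wrist view.

```bash
python3 st.py -90 0 250; python3 -m jog '[[[0,-1,-4.5,0,0,0,0],[0,0,-4.5,0,0,0,0],[0,0,-4.5,0,0,0,0],[0,0,-4.5,0,0,0,0],[0,0,-4.5,0,0,0,0],[0,0,-4.5,0,0,0,0],[0,0,0,0,0,0,0],[0,0,0,0,0,0,0]]]'; python3 st.py -90 0 240
python3 - <<'E'
from h import *
import pickle
s=ctrl.read_state();im=vision.grab_frame("wrist");cv2.imwrite("pics/w4.png",im[:,:,::-1]);pickle.dump(dict(tcp_pos=s["tcp_pos"],tcp_rot=s["tcp_rot"]),open("w4.pkl","wb"))
E
```

```text
tcp stand mm [177.7   5.9 242.4] shift tool cm [  0.22  -0.82 -26.78] F [ 0.4  -1.07 -0.58] t 4.2 w 0.996
rotvec tool 1 [-0.002  0.013 -0.013]
rotvec tool -1 [-2.000e-02 -3.128e+00  3.000e-03]
j [ 0.23  0.61 -0.43  1.32  0.24  1.26 -1.97]
time_s: 5.0
tcp_pos: [0.4745, 0.0337, 0.2495]
tcp_rot: [-0.439, 0.552, -0.548, 0.45]
force: [0.5, -0.2, 0.4]
gripper_width: 0.001
tcp stand mm [-96.3   2.8 249.5] shift tool cm [0.3  0.95 0.62] F [ 0.47 -0.24  0.42] t 5.0 w 0.001
rotvec tool 1 [-0.005  0.01  -0.014]
rotvec tool -1 [-0.022 -3.131  0.008]
j [ 0.33  0.16 -0.53  1.95  0.08  1.05 -2.02]
```

View pics/w4.png

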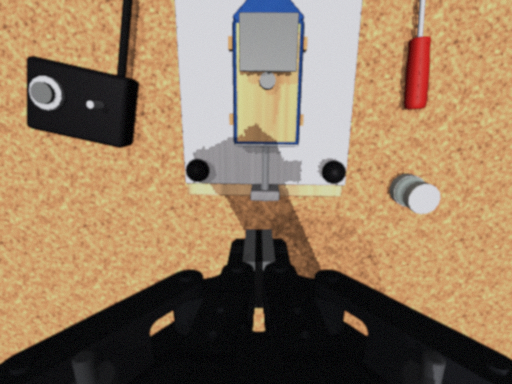

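The view shows the knobs near (198,170) and (333,171), and the closed fingertip near (258,232). I'll cast rays for both knobs onto the ball-centre height.

```bash
python3 - <<'E'
from st import *
import pickle
c=cam("wrist",pickle.load(open("w4.pkl","rb")))
im=cv2.imread("pics/w4.png")
m=(im.max(2)<45).astype(np.uint8);m[200:]=0;m[:140]=0;m[:,:180]=0;m[:,350:]=0
m=cv2.morphologyEx(m,cv2.MORPH_OPEN,np.ones((9,9)))
n,l,stt,ce=cv2.connectedComponentsWithStats(m)
K=[]
for i in range(1,n):
    p=onz(c,*ce[i],.077);K.append(p);print(stt[i],ce[i],p.round(4),"stand",(1000*S.T@(p-o)).round(1))
print(np.linalg.norm(K[0]-K[1]))
print("tcp proj",proj(c,s["tcp_pos"]))
im=cv2.imread("pics/w4.png")
cv2.imwrite("pics/w4z.png",cv2.resize(im[215:300,210:310],None,fx=6,fy=6))
E
```

```text
[188 161  20  19 338] [197.49408284 170.03846154] [0.4953 0.101  0.077 ] stand [-90.7  73.   77. ]
[323 162  15  16 178] [329.74157303 169.41573034] [ 0.466  -0.0419  0.077 ] stand [-87.9 -72.8  77. ]
0.1458151339608424
tcp proj [258.41674568 245.04828975]
```

View pics/w4z.png

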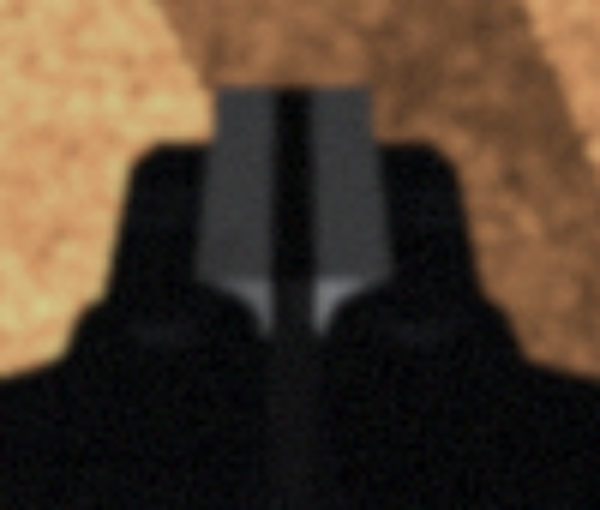

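```bash
python3 st.py -90 75.5 120; python3 -m jog '[[[-3.7,0,0.3,0,0.005,-0.007,0],[-3.2,3,0.3,0,0.005,-0.007,0],[0,4,0,0,0,0,0],[0,3.5,0,0,0,0,0],[0,1,0,0,0,0,0],[0,0,0,0,0,0,0]]]'; python3 st.py -90 75.5 95
```

```text
tcp stand mm [-96.4   3.  249.3] shift tool cm [-7.05 13.04  0.66] F [-0.83  0.03 -0.03] t 5.05 w -0.004
rotvec tool 1 [-0.004  0.011 -0.015]
rotvec tool -1 [-0.023 -3.131  0.006]
j [ 0.33  0.16 -0.53  1.95  0.08  1.05 -2.02]
time_s: 5.65
tcp_pos: [0.51, 0.1031, 0.134]
tcp_rot: [0.434, -0.552, 0.556, -0.445]
force: [0.2, -0.4, -0.2]
gripper_width: -0.002
tcp stand mm [-76.9  78.3 134. ] shift tool cm [ 0.32  3.87 -1.36] F [ 0.22 -0.43 -0.16] t 5.65 w -0.002
rotvec tool 1 [-0.013 -0.008 -0.009]
rotvec tool -1 [ 0.014  3.133 -0.021]
j [ 0.15  0.38 -0.53  1.99  0.25  0.83 -2.32]
```

```bash
python3 -m jog '[[[0.3,1.5,-1.3,-0.012,-0.008,-0.008,0],[0,1.5,0,0,0,0,0],[0,0.5,0,0,0,0,0],[0,0,0,0,0,0,0]]]'; python3 st.py -90 75.5 95
```

```text
time_s: 6.05
tcp_pos: [0.4991, 0.103, 0.1003]
tcp_rot: [0.439, -0.552, 0.554, -0.443]
force: [-0.1, 0.2, 0.1]
gripper_width: 0.0
tcp stand mm [-87.5  75.8 100.3] shift tool cm [ 0.03  0.53 -0.25] F [-0.11  0.17  0.12] t 6.05 w 0.0
rotvec tool 1 [-0.006 -0.002 -0.002]
rotvec tool -1 [ 0.004  3.139 -0.009]
j [ 0.13  0.41 -0.51  2.03  0.29  0.76 -2.36]
```

```bash
python3 -m jog '[[[0,0.5,-0.25,0,0,0,0],[0,0.2,0,0,0,0,0],[0,0,0,0,0,0,0],[0,0,0,0,0,0,0]]]'; python3 st.py -90 75.5 90; python3 - <<'E'
from h import *
for n in("scene","top"):
    im=vision.grab_frame(n)[:,:,::-1];cv2.imwrite(f"pics/{n}1.png",im)
s=cv2.imread("pics/scene1.png")[170:260,175:325];t=cv2.imread("pics/top1.png")[110:200,230:330]
cv2.imwrite("pics/s1z.png",cv2.resize(s,None,fx=5,fy=5,interpolation=cv2.INTER_CUBIC))
cv2.imwrite("pics/t1z.png",cv2.resize(t,None,fx=6,fy=6,interpolation=cv2.INTER_CUBIC))
E
```

```text
time_s: 6.45
tcp_pos: [0.4977, 0.1037, 0.0951]
tcp_rot: [0.438, -0.551, 0.555, -0.444]
force: [-1.1, 0.2, -0.1]
gripper_width: 0.004
tcp stand mm [-89.   76.2  95.1] shift tool cm [ 0.07  0.51 -0.1 ] F [-1.06  0.19 -0.1 ] t 6.45 w 0.004
rotvec tool 1 [-0.01  -0.003 -0.003]
rotvec tool -1 [ 0.005  3.139 -0.016]
j [ 0.12  0.42 -0.51  2.04  0.3   0.74 -2.37]
```

View pics/s1z.png

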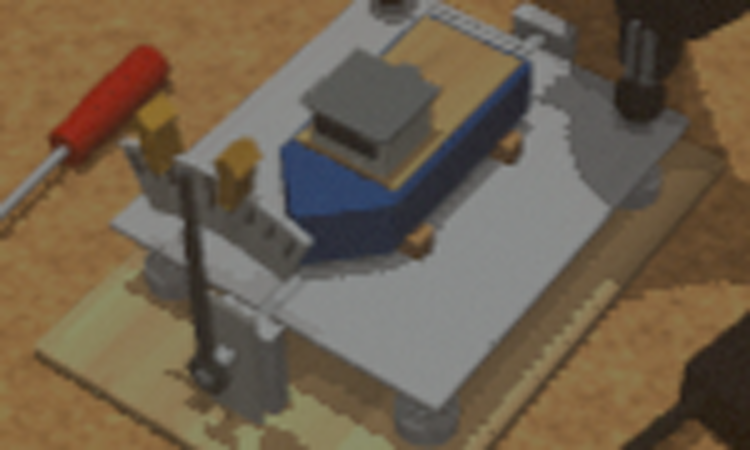

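View pics/t1z.png

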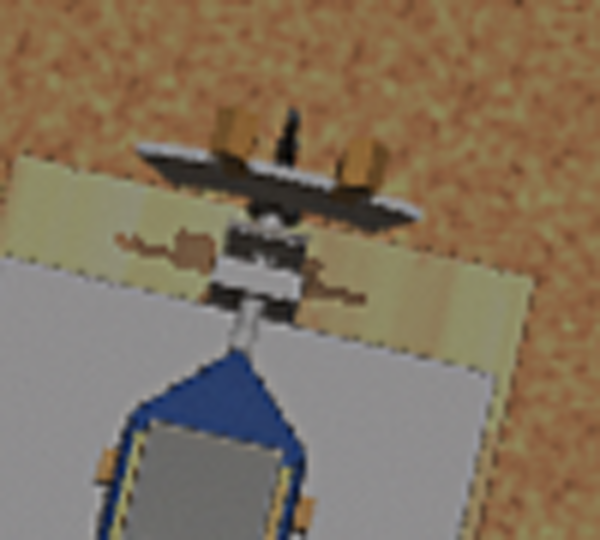

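Both fixed cameras see the pointer, and the fingertip is above the left knob. I'll descend to contact in small steps.

```bash
python3 -m jog '[[[0,0.4,-0.1,0,0,0,0],[0,0.2,0,0,0,0,0],[0,0,0,0,0,0,0]]]'; python3 -m jog '[[[0,0.3,0,0,0,0,0],[0,0,0,0,0,0,0]]]';python3 -m jog '[[[0,0.3,0,0,0,0,0],[0,0,0,0,0,0,0]]]'; python3 st.py -90 76 80.5
```

```text
time_s: 6.85
tcp_pos: [0.4972, 0.1042, 0.089]
tcp_rot: [0.437, -0.551, 0.555, -0.444]
force: [1.1, 0.1, 0.2]
gripper_width: 0.002
time_s: 7.05
tcp_pos: [0.4976, 0.105, 0.086]
tcp_rot: [0.437, -0.551, 0.555, -0.445]
force: [0.7, -0.3, 0.2]
gripper_width: 0.0
time_s: 7.25
tcp_pos: [0.4979, 0.1059, 0.0832]
tcp_rot: [0.437, -0.551, 0.555, -0.445]
force: [-1.2, 0.4, 2.1]
gripper_width: 0.002
tcp stand mm [-89.3  78.4  83.2] shift tool cm [ 0.24  0.26 -0.07] F [-1.17  0.37  2.08] t 7.25 w 0.002
rotvec tool 1 [-0.012 -0.002 -0.007]
rotvec tool -1 [ 0.01   3.139 -0.019]
j [ 0.11  0.43 -0.5   2.05  0.31  0.72 -2.38]
```

```bash
python3 -m jog '[[[0.1,0.15,0,0,0,0,0],[0,0,0,0,0,0,0],[0,0,0,0,0,0,0]]]'; cat > look.py <<'E'
from st import *
n=sys.argv[1];plan([-.09,.0,.08])
a=[]
for k,(y0,y1,x0,x1) in(("scene",(185,250,190,255)),("top",(115,165,240,305))):
    im=vision.grab_frame(k)[:,:,::-1];cv2.imwrite(f"pics/{k}_{n}.png",im)
    a.append(cv2.resize(np.clip(im[y0:y1,x0:x1]*1.5,0,255).astype(np.uint8),(400,400*(y1-y0)//(x1-x0)),interpolation=cv2.INTER_CUBIC))
h=min(i.shape[0] for i in a); cv2.imwrite(f"pics/look_{n}.png",np.hstack([i[:h] for i in a]))
E
python3 look.py a
```

```text
time_s: 7.55
tcp_pos: [0.4981, 0.1058, 0.082]
tcp_rot: [0.436, -0.551, 0.554, -0.446]
force: [-0.0, 1.4, 3.2]
gripper_width: 0.001
tcp stand mm [-89.1  78.3  82. ] shift tool cm [ 7.83  0.14 -0.08] F [-0.03  1.43  3.23] t 7.55 w 0.001
rotvec tool 1 [-0.013 -0.001 -0.008]
rotvec tool -1 [ 0.012  3.14  -0.02 ]
```

View pics/look_a.png

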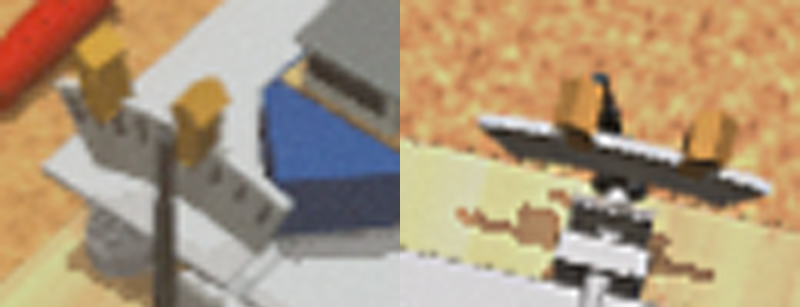

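```bash
cat > pm.py <<'E'
from st import *
T=cam("top");C=cam("scene")
o2=o+S@[0,0,0]
def tip(th,r=.125,xp=.151): return o+S@[xp,r*np.sin(th),.055+r*np.cos(th)]
for th in(0,.05,.1,.13,.2,-.1,-.15,-.2): print(th,"top",proj(T,tip(th)).round(1),"r.11",proj(T,tip(th,.11)).round(1),"scene",proj(C,tip(th)).round(1),proj(C,tip(th,.09)).round(1))
def prof(f,v0,v1,u0,u1):
    g=cv2.imread(f).max(2).astype(int)
    for v in range(v0,v1): print(v,g[v,u0:u1])
E
python3 pm.py
python3 -c "
from pm import *
prof('pics/top1.png',127,137,265,285);prof('pics/top_a.png',127,137,265,285)
"|grep '^1.. \['
```

```text
0 top [278.3 129.4] r.11 [277.9 131.4] scene [211.9 205.3] [213.3 217.1]
0.05 top [275.3 128.7] r.11 [275.3 130.8] scene [214.3 206.6] [215. 218.]
0.1 top [272.2 128. ] r.11 [272.6 130.2] scene [216.8 208.1] [216.7 219.1]
0.13 top [270.4 127.6] r.11 [271.1 129.9] scene [218.3 209.1] [217.8 219.8]
0.2 top [266.2 126.8] r.11 [267.4 129.2] scene [221.7 211.4] [220.2 221.4]
-0.1 top [284.4 130.9] r.11 [283.1 132.7] scene [207.2 202.9] [210.  215.3]
-0.15 top [287.3 131.7] r.11 [285.7 133.5] scene [204.9 201.9] [208.4 214.6]
-0.2 top [290.3 132.6] r.11 [288.3 134.2] scene [202.6 201. ] [206.8 213.9]
127 [139 129 135 131 130 134 138 141 139 137 139 142 145 127 137 141 138 135
128 [143 114 107 106 124 134 138 138 138 139 140 143 144  76 101 140 134 129
129 [141 112 111 107 126 135 132 132 137 137 141 146 127  57  59 138 142 139
130 [135 112 109 113 134 136 133 135 139 139 143 148 109  34  49 138 142 139
131 [133 113 107 116 135 136 135 135 139 139 143 154  64  13  65 139 142 138
132 [117 111 108 127 135 134 135 128 140 139 145 145  62  16 101 143 142 138
133 [113 111 111 130 137 135 137  92
[... 341 characters left out ...]
138 134
128 [142 115 109 104 123 139 110  77  39 134 142 140 141 138 141 140 132 128
129 [140 113 108 107 126 137 142 151  54 130 144 142 140 138 141 140 139 138
130 [135 115 108 112 134 138 140 142  41  86 141 144 140 139 140 138 138 138
131 [132 113 108 116 135 137 141 112  33  57 136 143 141 140 140 140 140 139
132 [118 110 107 127 136 137 143 109  35  48 106 140 140 139 139 141 139 137
133 [115 111 111 130 136 138 147  73  23  26  61 137 141 140 141 140 141 139
134 [110 106 114 136 140 141 145  52  20  20  58 140 144 141 139 140 141 141
135 [ 87  67  64  97 129 139 126  46  15  18  25 139 145 141 139 139 139 140
136 [ 95  64  42  37  49  97 145  89  61  44  35 131 137 141 135 138 141 140
```

```bash
python3 -m jog '[[[0.1,0.18,0,0,0,0,0],[0,0,0,0,0,0,0],[0,0,0,0,0,0,0]]]'; python3 look.py b
python3 -c "
from pm import *
prof('pics/top_b.png',125,137,262,282)
c3=cam('top');K=.0
for n,th in(('L',.13),('R',-.2)):
  for r in(.11,.138): print('e',n,r,[proj(T,o+S@[xx,r*np.sin(th)-e,.055+r*np.cos(th)]).round(1) for xx in(.130,.146) for e in (0,.00185)])
"|grep -v top
```

```text
time_s: 7.95
tcp_pos: [0.4983, 0.1055, 0.0805]
tcp_rot: [0.436, -0.551, 0.554, -0.447]
force: [-0.4, 2.1, 3.4]
gripper_width: 0.003
tcp stand mm [-88.8  78.   80.5] shift tool cm [ 7.8  -0.02 -0.11] F [-0.41  2.11  3.43] t 7.95 w 0.003
rotvec tool 1 [-0.014 -0.001 -0.009]
rotvec tool -1 [ 0.015  3.14  -0.022]
125 [140 126 138 138 140 141 140 141 140 129 116 134 139 141 131 137 139 141
 139 140]
126 [140 132 137 140 138 141 141 143 116 102 124 143 141 140 138 141 137 138
 139 140]
127 [139 140 139 140 128 135 131 136  86  56  57 134 142 138 142 140 133 138
 140 138]
128 [141 139 139 143 116 108 105 127 124  89  57 134 142 142 141 141 140 139
 141 134]
129 [140 140 140 141 113 108 109 127 139 142 143 137 142 141 140 140 138 140
 140 138]
130 [139 141 139 136 114 108 113 136 137 137 135  98 137 143 141 140 139 140
 139 140]
131 [139 139 140 134 114 108 116 132 136 139 108  64 128 143 142 141 139 139
 140 139]
132 [140 138 138 118 111 107 128 136 137 142 107  44  68 136 142 138 140 140
 140 141]
133 [139 140 137 113 111 110 129 137 138 147  73  26  54 141 142 139 139 139
 141 141]
134 [143 141 138 111 108 113 134 140 141 145  50  15  11 140 145 141 140 139
 141 139]
135 [152 163 143  87  67  63  99 129 139 128  43  14   8 127 146 142 140 139
 140 139]
136 [110 142 113  94  64  43  35  51  96 145  88  61  37  75 132 137 141 136
 140 140]
e L 0.11 [array([268.6, 139.6]), array([269.5, 139.9]), array([270.5, 132.2]), array([271.4, 132.4])]
e L 0.138 [array([267.3, 135.6]), array([268.3, 135.8]), array([269.2, 128. ]), array([270.2, 128.2])]
e R 0.11 [array([285.9, 144. ]), array([286.8, 144.2]), array([287.7, 136.5]), array([288.6, 136.7])]
e R 0.138 [array([289.6, 141.1]), array([290.5, 141.4]), array([291.5, 133.5]), array([292.4, 133.7])]
```

View pics/look_b.png

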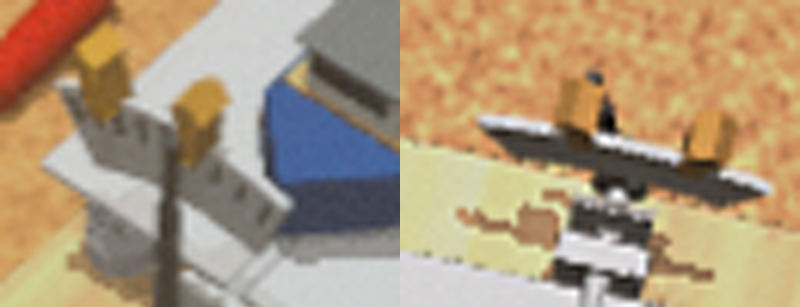

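Top view so far: the pointer tip is at about (271.3,127), or roughly 0.113 rad. The left clip's ridge there suggests 0.130–0.135 rad. I need about 1.4 mm more.

```bash
python3 -m jog '[[[0.05,0.13,0,0,0,0,0],[0,0,0,0,0,0,0],[0,0,0,0,0,0,0]]]'; python3 look.py c
python3 -c "
from pm import *
prof('pics/top_c.png',125,134,262,282)
"|grep -v top
```

```text
time_s: 8.35
tcp_pos: [0.4984, 0.1056, 0.0793]
tcp_rot: [0.435, -0.551, 0.554, -0.447]
force: [-0.4, 1.9, 3.9]
gripper_width: -0.002
tcp stand mm [-88.7  78.2  79.3] shift tool cm [ 7.82 -0.15 -0.12] F [-0.42  1.89  3.94] t 8.35 w -0.002
rotvec tool 1 [-0.014 -0.001 -0.01 ]
rotvec tool -1 [ 0.016  3.14  -0.023]
125 [138 126 136 139 141 141 141 139 140 129 115 133 138 140 130 135 140 141
 139 139]
126 [139 133 137 141 137 141 144 116 105 102 132 140 139 139 139 139 138 139
 140 141]
127 [138 139 139 139 129 136 133  99  61  61 136 143 139 140 140 140 135 138
 139 139]
128 [139 140 140 143 116 109 106 131 124  65 131 142 139 141 140 140 139 138
 140 133]
129 [140 139 139 142 111 108 108 128 139 141 138 140 141 141 140 141 141 138
 141 140]
130 [140 140 139 137 114 108 113 135 137 137 130 141 141 140 139 140 140 138
 138 139]
131 [140 140 141 133 115 107 116 132 137 140 106 124 142 142 139 138 140 140
 141 140]
132 [140 139 138 117 112 108 127 137 136 140 115  53 134 142 139 141 141 139
 139 141]
133 [140 140 138 113 111 110 130 136 138 145  74  19 127 145 142 139 140 141
 142 140]
```

View pics/look_c.png

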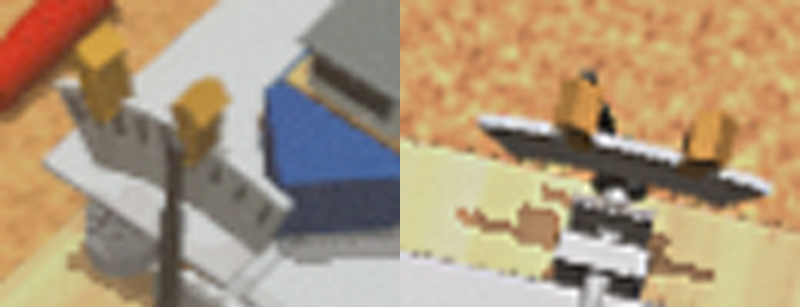

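```bash
python3 -c "
from pm import *
for f in ('scene1','scene_a','scene_b','scene_c'):
  g=cv2.imread('pics/%s.png'%f).max(2).astype(float)
  r=[]
  for v in range(208,238,3):
    w=np.clip(95-g[v,205:228],0,None); r.append((v,round((w*np.arange(205,228)).sum()/w.sum(),2)))
  print('q',f,r)
def ln(th,v):
  a=proj(C,tip(th,.03));b=proj(C,tip(th,.125));k=(v-a[1])/(b[1]-a[1]);return a[0]+k*(b[0]-a[0])
for th in(0,.1,.12,.13,.14): print('q',th,[(v,round(ln(th,v),2)) for v in range(208,238,3)])
"|grep ^q
```

```text
q scene1 [(208, np.float64(214.58)), (211, np.float64(215.2)), (214, np.float64(218.65)), (217, np.float64(218.1)), (220, np.float64(215.5)), (223, np.float64(211.38)), (226, np.float64(212.18)), (229, np.float64(212.42)), (232, np.float64(215.23)), (235, np.float64(217.74))]
q scene_a [(208, np.float64(215.59)), (211, np.float64(216.18)), (214, np.float64(220.08)), (217, np.float64(220.35)), (220, np.float64(215.83)), (223, np.float64(213.35)), (226, np.float64(213.51)), (229, np.float64(214.1)), (232, np.float64(216.46)), (235, np.float64(218.44))]
q scene_b [(208, np.float64(215.53)), (211, np.float64(216.45)), (214, np.float64(220.23)), (217, np.float64(220.59)), (220, np.float64(216.42)), (223, np.float64(213.53)), (226, np.float64(213.58)), (229, np.float64(214.05)), (232, np.float64(216.58)), (235, np.float64(218.55))]
q scene_c [(208, np.float64(215.58)), (211, np.float64(216.65)), (214, np.float64(220.51)), (217, np.float64(220.47)), (220, np.float64(215.51)), (223, np.float64(213.77)), (226, np.float64(213.8)), (229, np.float64(214.08)), (232, np.float64(216.82)), (235, np.
[... 695 characters left out ...]
64(217.4)), (223, np.float64(217.3)), (226, np.float64(217.21)), (229, np.float64(217.11)), (232, np.float64(217.01)), (235, np.float64(216.91))]
q 0.13 [(208, np.float64(218.31)), (211, np.float64(218.17)), (214, np.float64(218.03)), (217, np.float64(217.89)), (220, np.float64(217.75)), (223, np.float64(217.61)), (226, np.float64(217.47)), (229, np.float64(217.33)), (232, np.float64(217.19)), (235, np.float64(217.04))]
q 0.14 [(208, np.float64(218.84)), (211, np.float64(218.65)), (214, np.float64(218.47)), (217, np.float64(218.29)), (220, np.float64(218.1)), (223, np.float64(217.92)), (226, np.float64(217.73)), (229, np.float64(217.55)), (232, np.float64(217.36)), (235, np.float64(217.18))]
```

The pointer is at about 0.13 rad. I'll add a small nudge and then hold for over a second.

```bash
python3 -m jog '[[[0,0.03,0,0,0,0,0],[0,0,0,0,0,0,0],[0,0,0,0,0,0,0],[0,0,0,0,0,0,0],[0,0,0,0,0,0,0],[0,0,0,0,0,0,0],[0,0,0,0,0,0,0]]]';  python3 look.py d
python3 -c "
from pm import *
prof('pics/top_d.png',125,129,262,282)
"|grep -v top
```

```text
time_s: 9.15
tcp_pos: [0.4985, 0.1057, 0.0791]
tcp_rot: [0.435, -0.551, 0.554, -0.447]
force: [-0.5, 1.3, 3.3]
gripper_width: 0.002
tcp stand mm [-88.7  78.3  79.1] shift tool cm [ 7.83 -0.18 -0.12] F [-0.47  1.3   3.28] t 9.15 w 0.002
rotvec tool 1 [-0.014 -0.001 -0.011]
rotvec tool -1 [ 0.017  3.14  -0.023]
125 [141 125 137 140 140 140 143 137 139 133 118 133 140 140 128 135 141 141
 139 141]
126 [141 132 137 141 137 142 145  93  99 123 133 142 139 139 140 140 137 138
 140 141]
127 [139 140 141 139 127 136 135  85  57  54 134 142 139 140 142 141 134 137
 140 138]
128 [139 140 140 142 117 107 107 132 124  85 135 141 139 141 141 140 140 141
 141 132]
```

```bash
python3 -m jog '[[[0,0,0,0,0,0,0],[0,0,0,0,0,0,0],[0,0,0,0,0,0,0],[0,0,0,0,0,0,0],[0,0,0,0,0,0,0],[0,0,0,0,0,0,0]]]'; python3 -m jog '[[[0,-3,0,0,0,0,0],[0,-4,0,0,0,0,0],[0,-4,0,0,0,0,0],[0,-3,0,0,0,0,0],[0,0,0,0,0,0,0],[0,0,0,0,0,0,0]]]'; python3 look.py e; python3 st.py -90 -77.5 220
```

```text
time_s: 9.85
tcp_pos: [0.4985, 0.1057, 0.0791]
tcp_rot: [0.435, -0.551, 0.554, -0.447]
force: [-0.6, 2.0, 4.3]
gripper_width: 0.001
time_s: 10.45
tcp_pos: [0.493, 0.0973, 0.2188]
tcp_rot: [0.44, -0.552, 0.555, -0.44]
force: [-0.2, -0.4, -0.7]
gripper_width: -0.0
tcp stand mm [-92.2  68.9 218.8] shift tool cm [ 6.86 13.9   0.2 ] F [-0.2  -0.43 -0.66] t 10.45 w -0.0
rotvec tool 1 [-0.004 -0.005  0.002]
rotvec tool -1 [-3.000e-03  3.136e+00 -6.000e-03]
tcp stand mm [-92.5  69.3 218.2] shift tool cm [14.67 -0.15  0.32] F [0.17 0.09 0.64] t 10.55 w 0.002
rotvec tool 1 [-0.002 -0.005  0.002]
rotvec tool -1 [-3.000e-03  3.137e+00 -4.000e-03]
j [ 0.21  0.25 -0.57  1.93  0.16  1.01 -2.24]
```

View pics/look_e.png

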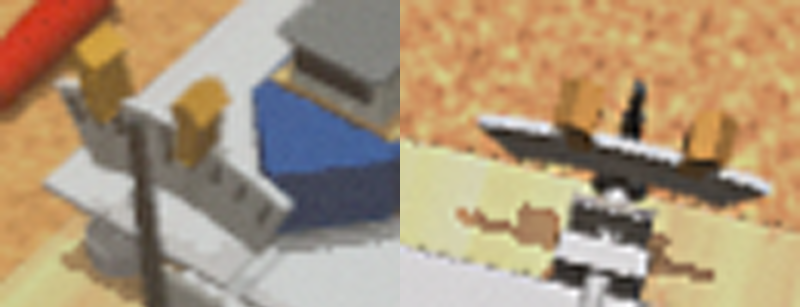

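The left side has sprung back upright. Now I'll move to the right knob.

```bash
python3 -m jog '[[[4,0,0.1,0,0,0,0],[4,0,0.1,0,0,0,0],[4,0,0.1,0,0,0,0],[2.5,0,0,0,0,0,0],[0,0,0,0,0,0,0],[0,0,0,0,0,0,0]]]'; python3 st.py -90 -77 105
```

```text
time_s: 11.15
tcp_pos: [0.4571, -0.0489, 0.2093]
tcp_rot: [-0.445, 0.556, -0.549, 0.437]
force: [0.0, -1.2, 1.1]
gripper_width: -0.0
tcp stand mm [-95.  -81.7 209.3] shift tool cm [-0.5  10.42  0.66] F [ 0.05 -1.24  1.13] t 11.15 w -0.0
rotvec tool 1 [ 0.016 -0.001  0.003]
rotvec tool -1 [-0.005  3.14   0.024]
j [ 0.46  0.18 -0.5   2.02  0.1   0.98 -1.88]
```

```bash
python3 -m jog '[[[-0.5,3,0.5,0.01,0,0,0],[0,3,0,0,0,0,0],[0,3,0,0,0,0,0],[0,0.8,0,0,0,0,0],[0,0,0,0,0,0,0],[0,0,0,0,0,0,0]]]'; python3 st.py -90 -77 95
```

```text
time_s: 11.75
tcp_pos: [0.464, -0.0379, 0.1073]
tcp_rot: [-0.446, 0.552, -0.548, 0.443]
force: [0.2, -0.6, 0.5]
gripper_width: -0.0
tcp stand mm [-90.7 -69.3 107.3] shift tool cm [0.77 1.23 0.07] F [ 0.19 -0.55  0.51] t 11.75 w -0.0
rotvec tool 1 [ 0.006  0.01  -0.   ]
rotvec tool -1 [-1.000e-03 -3.132e+00 -1.000e-02]
j [ 0.39  0.34 -0.47  2.11  0.22  0.74 -2.01]
```

```bash
python3 -m jog '[[[0.7,0.7,0.1,0.005,0.01,0,0],[0,0.4,0,0,0,0,0],[0,0,0,0,0,0,0],[0,0,0,0,0,0,0]]]'; python3 st.py -90 -77 90; python3 look.py f; python3 -c "
from pm import *
im=cv2.imread('pics/scene_f.png');cv2.imwrite('pics/f2.png',cv2.resize(im[140:200,220:320],None,fx=6,fy=6))
prof('pics/top_f.png',126,133,272,296)
"|grep '\['
```

```text
time_s: 12.15
tcp_pos: [0.466, -0.0455, 0.0986]
tcp_rot: [0.44, -0.551, 0.554, -0.443]
force: [-0.0, 0.5, 0.0]
gripper_width: -0.002
tcp stand mm [-87.1 -76.4  98.6] shift tool cm [ 0.06  0.86 -0.3 ] F [-0.03  0.5   0.05] t 12.15 w -0.002
rotvec tool 1 [-0.006 -0.001 -0.001]
rotvec tool -1 [ 1.00e-03  3.14e+00 -9.00e-03]
j [ 0.39  0.35 -0.46  2.12  0.23  0.71 -2.01]
tcp stand mm [-87.1 -76.4  98.6] shift tool cm [-7.64  1.86 -0.31] F [-0.03  0.5   0.05] t 12.15 w -0.002
rotvec tool 1 [-0.006 -0.001 -0.001]
rotvec tool -1 [ 1.00e-03  3.14e+00 -9.00e-03]
0 top [278.3 129.4] r.11 [277.9 131.4] scene [211.9 205.3] [213.3 217.1]
0.05 top [275.3 128.7] r.11 [275.3 130.8] scene [214.3 206.6] [215. 218.]
0.1 top [272.2 128. ] r.11 [272.6 130.2] scene [216.8 208.1] [216.7 219.1]
0.13 top [270.4 127.6] r.11 [271.1 129.9] scene [218.3 209.1] [217.8 219.8]
0.2 top [266.2 126.8] r.11 [267.4 129.2] scene [221.7 211.4] [220.2 221.4]
-0.1 top [284.4 130.9] r.11 [283.1 132.7] scene [207.2 202.9] [210.  215.3]
-0.15 top [287.3 131.7] r.11 [285.7 133.5] scene [204.9 201.9] [208.4 214.6]
-0.2 top [290.3 132.6] r.11 [288.3 134.2] scene [202.6 201. ] [206.8 213.9]
126 [133 136 137 137 139 139 138 139 137 138 137 137 136 137 138 137 139 134
127 [139 139 138 139 138 143 126 134 140 137 136 134 135 138 139 137 139 138
128 [137 138 139 138 141 145  77  99 138 133 127 123 130 137 137 137 137 137
129 [131 135 139 138 143 126  58  60 136 141 137 139 139 137 138 139 138 138
130 [132 138 138 141 147 108  34  49 137 140 137 137 138 137 138 138 138 136
131 [134 138 137 142 151  61  14  65 137 143 137 138 139 139 139 140 138 137
132 [126 137 139 144 144  60  15  99 144 141 137 139 140 139 138 138 139 138
```

View pics/f2.png

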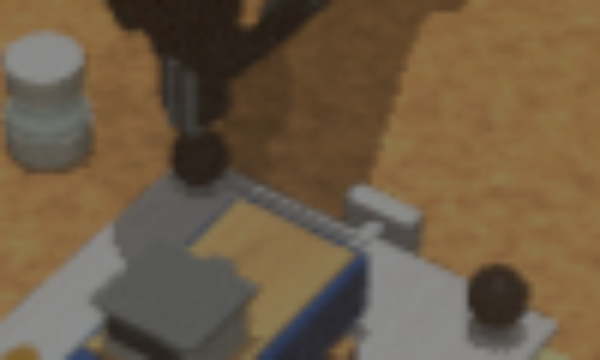

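The fingertip is centred above the right knob and the pointer is exactly back at its upright pixels. I'll press the right knob.

```bash
python3 -m jog '[[[0,0.6,-0.25,0,0,0,0],[0,0.3,0,0,0,0,0],[0,0,0,0,0,0,0],[0,0,0,0,0,0,0]]]';python3 -m jog '[[[0,0.4,0,0,0,0,0],[0,0,0,0,0,0,0]]]'; python3 -m jog '[[[0,0.4,0,0,0,0,0],[0,0,0,0,0,0,0]]]'; python3 st.py -90 -78 76
```

```text
time_s: 12.65
tcp_pos: [0.4636, -0.0449, 0.0891]
tcp_rot: [0.44, -0.551, 0.554, -0.443]
force: [0.8, -1.0, 0.2]
gripper_width: 0.002
time_s: 12.85
tcp_pos: [0.4639, -0.0454, 0.0851]
tcp_rot: [0.44, -0.551, 0.554, -0.443]
force: [-0.5, 0.1, 2.5]
gripper_width: 0.004
time_s: 13.05
tcp_pos: [0.4641, -0.046, 0.0811]
tcp_rot: [0.44, -0.551, 0.555, -0.442]
force: [-0.6, -1.1, 3.2]
gripper_width: 0.002
tcp stand mm [-88.9 -77.2  81.1] shift tool cm [ 0.08  0.51 -0.12] F [-0.58 -1.11  3.23] t 13.05 w 0.002
rotvec tool 1 [-0.007 -0.002  0.001]
rotvec tool -1 [-1.00e-03  3.14e+00 -1.10e-02]
j [ 0.38  0.37 -0.44  2.14  0.26  0.67 -2.04]
```

```bash
python3 -m jog '[[[0.05,0.35,0,0,0,0,0],[0,0.2,0,0,0,0,0],[0,0,0,0,0,0,0],[0,0,0,0,0,0,0]]]'; python3 look.py g; python3 -c "
from pm import *
prof('pics/top_g.png',127,140,280,298)
"|grep -v top
```

```text
time_s: 13.45
tcp_pos: [0.4638, -0.0475, 0.0756]
tcp_rot: [0.44, -0.55, 0.555, -0.442]
force: [-1.0, -2.5, 4.5]
gripper_width: -0.001
tcp stand mm [-88.9 -78.8  75.6] shift tool cm [-7.88 -0.46 -0.13] F [-1.04 -2.5   4.54] t 13.45 w -0.001
rotvec tool 1 [-0.007 -0.003  0.003]
rotvec tool -1 [-0.004  3.139 -0.011]
127 [139 136 134 136 137 137 138 140 138 137 138 139 137 137 137 137 138 138]
128 [139 131 126 124 130 138 137 138 138 139 138 138 138 137 139 138 138 138]
129 [138 139 136 138 138 138 138 139 139 139 140 140 139 137 139 139 138 138]
130 [138 137 138 138 137 139 140 139 143 135 134 136 139 140 139 137 139 140]
131 [138 137 138 139 139 140 140 145 136  78  73 107 136 141 140 139 140 138]
132 [139 139 137 138 141 144 147 137  56  46  50 109 137 142 141 138 138 138]
133 [140 138 138 142 145 140 139  53  75 121 123 141 131 132 138 139 139 139]
134 [140 141 142 143 138  88  24  28 140 148 143 143 110 102 122 138 137 130]
135 [141 146 139 105  39  24  19  56 137 142 141 142  99  94 105 135 125 118]
136 [144 141  78  28  31  28  24 112 142 141 140 134 104  98 105 125 131 128]
137 [139  78  22  19  25  21  36 117 141 141 140 130 103  96 119 132 134 137]
138 [118  76  46  46  27  34  43 139 144 141 141 112  98  99 127 138 139 140]
139 [151 155 130 126  83  95  74 135 145 144 145 102  98 107 137 140 139 140]
```

View pics/look_g.png

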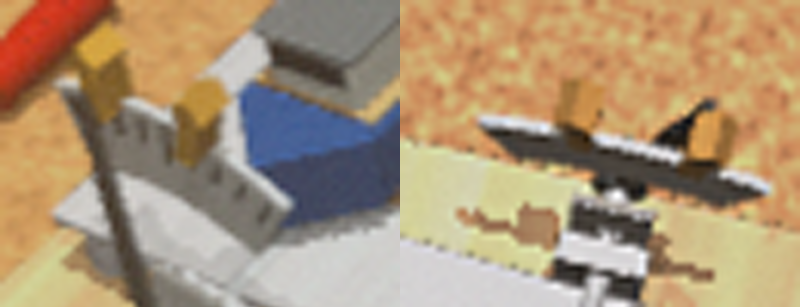

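```bash
python3 -m jog '[[[-0.05,0.12,0,0,0,0,0],[0,0,0,0,0,0,0],[0,0,0,0,0,0,0]]]'; python3 look.py h; python3 -c "
from pm import *
prof('pics/top_h.png',130,136,280,298)
"|grep -v top
```

```text
time_s: 13.85
tcp_pos: [0.4637, -0.0477, 0.0747]
tcp_rot: [0.44, -0.55, 0.556, -0.441]
force: [-1.8, -1.6, 4.9]
gripper_width: -0.001
tcp stand mm [-88.9 -79.   74.7] shift tool cm [-7.9  -0.56 -0.13] F [-1.83 -1.56  4.9 ] t 13.85 w -0.001
rotvec tool 1 [-0.007 -0.003  0.004]
rotvec tool -1 [-0.006  3.139 -0.011]
130 [138 138 137 139 138 140 140 140 140 143 135 136 139 140 140 140 138 136]
131 [137 135 140 137 140 140 141 141 138 131  87  96 139 143 140 139 138 139]
132 [139 138 137 139 140 141 145 136 104  44  49  47 131 141 140 138 138 140]
133 [139 139 138 139 144 143 140  73  77 110 122 123 127 135 138 139 138 137]
134 [138 138 142 143 138 116  71  35 137 147 143 146 110 104 122 141 138 131]
135 [139 140 146 141  74  33  20  53 138 142 140 141  99  94 103 135 127 118]
```

View pics/look_h.png

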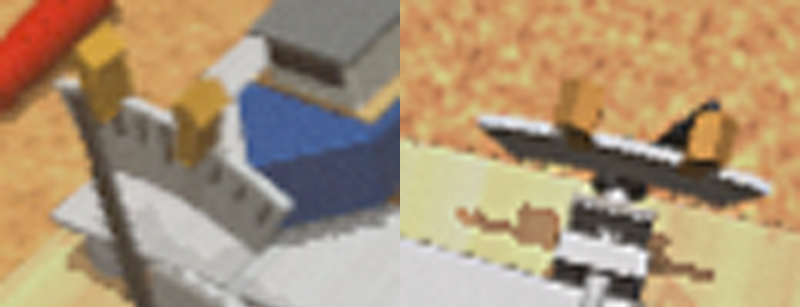

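```bash
python3 -m jog '[[[-0.05,0.08,0,0,0,0,0],[0,0,0,0,0,0,0],[0,0,0,0,0,0,0]]]'; python3 look.py i; python3 -c "
from pm import *
prof('pics/top_i.png',130,136,280,298)
"|grep -v top
```

```text
time_s: 14.25
tcp_pos: [0.4637, -0.0478, 0.0743]
tcp_rot: [0.441, -0.55, 0.556, -0.441]
force: [-1.7, -1.5, 5.4]
gripper_width: -0.004
tcp stand mm [-88.8 -79.1  74.3] shift tool cm [-7.9  -0.61 -0.14] F [-1.66 -1.51  5.38] t 14.25 w -0.004
rotvec tool 1 [-0.007 -0.003  0.005]
rotvec tool -1 [-0.008  3.139 -0.011]
130 [138 136 137 137 139 139 138 138 140 142 134 136 141 140 140 140 139 138]
131 [137 139 138 138 139 139 139 139 142 135  76  94 135 142 140 141 139 138]
132 [138 137 137 139 140 141 140 142 139  84  51  47 108 138 141 139 138 139]
133 [141 138 137 141 144 144 141 132 113 110 122 123 126 136 138 140 138 138]
134 [140 140 140 144 137 137 104  40 133 144 143 145 111 102 121 140 138 130]
135 [140 140 147 141  73  37  20  53 137 141 141 141  98  94 104 135 126 118]
```

View pics/look_i.png

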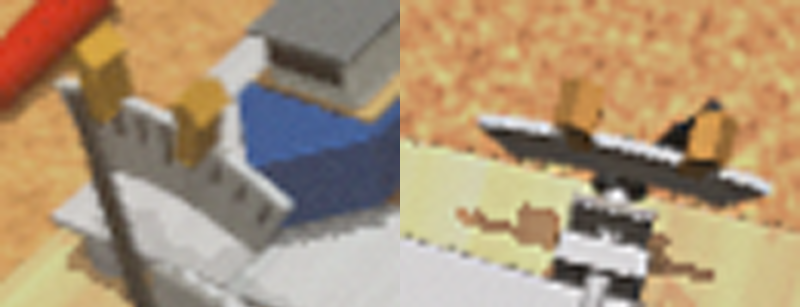

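The tip is at about (290.4,132), where the model puts −0.20 rad. I'll nudge slightly, hold, then check.

```bash
python3 -m jog '[[[0,0.03,0,0,0,0,0],[0,0,0,0,0,0,0],[0,0,0,0,0,0,0],[0,0,0,0,0,0,0],[0,0,0,0,0,0,0],[0,0,0,0,0,0,0],[0,0,0,0,0,0,0]]]'; python3 look.py j; python3 -c "
from pm import *
prof('pics/top_j.png',130,136,280,298)
"|grep -v top
```

```text
time_s: 15.05
tcp_pos: [0.4637, -0.0476, 0.0749]
tcp_rot: [0.441, -0.55, 0.556, -0.441]
force: [-1.4, -2.2, 5.9]
gripper_width: 0.003
tcp stand mm [-88.9 -78.9  74.9] shift tool cm [-7.89 -0.55 -0.13] F [-1.4  -2.22  5.91] t 15.05 w 0.003
rotvec tool 1 [-0.007 -0.003  0.006]
rotvec tool -1 [-0.009  3.139 -0.012]
130 [138 138 136 139 139 138 139 139 141 137 133 136 140 138 139 138 140 137]
131 [137 139 136 138 139 140 140 142 138  98  79 100 140 142 141 138 139 138]
132 [139 138 136 137 141 143 147 138  79  39  50  63 132 142 140 139 139 138]
133 [140 140 138 140 142 142 140  74  80 109 124 123 126 135 139 138 139 137]
134 [138 140 140 144 138 114  69  33 139 148 144 145 111 104 122 140 137 130]
135 [139 141 146 140  72  40  21  52 138 142 140 141  98  94 104 134 126 118]
```

The arm crept up 0.6 mm under the spring load. I'll press back down and offset the creep during the hold.

```bash
python3 -m jog '[[[0,0.1,0,0,0,0,0],[0,0.015,0,0,0,0,0],[0,0.015,0,0,0,0,0],[0,0.015,0,0,0,0,0]]]'; python3 look.py k; python3 -c "
from pm import *
prof('pics/top_k.png',130,136,280,298)
"|grep -v top
```

```text
time_s: 15.55
tcp_pos: [0.4637, -0.0478, 0.074]
tcp_rot: [0.441, -0.549, 0.556, -0.441]
force: [-1.7, -1.5, 5.5]
gripper_width: 0.001
tcp stand mm [-88.9 -79.1  74. ] shift tool cm [-7.91 -0.65 -0.13] F [-1.65 -1.52  5.48] t 15.55 w 0.001
rotvec tool 1 [-0.008 -0.002  0.006]
rotvec tool -1 [-0.01   3.139 -0.012]
130 [137 139 137 138 138 138 139 138 139 140 138 137 142 140 139 141 138 137]
131 [138 138 138 137 141 139 139 138 141 134 106 100 128 142 140 139 139 137]
132 [139 139 137 139 138 142 140 141 145  84  40  47  86 136 139 140 137 138]
133 [141 138 138 140 141 142 145 133 142 117 121 122 127 136 139 140 139 138]
134 [139 139 141 143 140 134 137  69 133 143 143 145 111 104 121 139 137 130]
135 [140 140 144 140  96  37  21  49 134 142 141 141  98  95 104 134 126 118]
```

```bash
python3 -m jog '[[[0,0.01,0,0,0,0,0],[0,0.01,0,0,0,0,0],[0,0.01,0,0,0,0,0],[0,0.01,0,0,0,0,0]]]'; python3 look.py l; python3 -c "
from pm import *
prof('pics/top_l.png',130,134,280,298)
"|grep -v top
```

```text
time_s: 16.05
tcp_pos: [0.4637, -0.0478, 0.0742]
tcp_rot: [0.441, -0.549, 0.556, -0.441]
force: [-0.9, -1.8, 5.1]
gripper_width: 0.001
tcp stand mm [-88.8 -79.1  74.2] shift tool cm [-7.9  -0.64 -0.13] F [-0.89 -1.77  5.1 ] t 16.05 w 0.001
rotvec tool 1 [-0.008 -0.002  0.007]
rotvec tool -1 [-0.011  3.139 -0.013]
130 [138 138 138 137 138 139 138 139 140 143 133 136 140 141 139 138 138 137]
131 [137 138 136 139 139 140 140 138 142 135  78  94 133 142 140 138 139 138]
132 [139 137 137 138 141 141 141 141 144  85  50  49 106 138 140 138 139 138]
133 [142 139 137 140 142 142 139 134 141 116 120 122 128 135 139 140 138 139]
```

```bash
python3 -m jog '[[[0,0.02,0,0,0,0,0],[0,0.015,0,0,0,0,0],[0,0.015,0,0,0,0,0],[0,0.015,0,0,0,0,0],[0,0.015,0,0,0,0,0]]]'; python3 -m jog '[[[0,0.015,0,0,0,0,0],[0,0.012,0,0,0,0,0],[0,0.012,0,0,0,0,0],[0,0.012,0,0,0,0,0],[0,0.012,0,0,0,0,0]]]';python3 look.py m; python3 -c "
from pm import *
prof('pics/top_m.png',130,134,280,298)
"|grep -v top
```

```text
time_s: 16.65
tcp_pos: [0.4637, -0.0478, 0.0741]
tcp_rot: [0.441, -0.549, 0.557, -0.441]
force: [-1.7, -1.3, 5.6]
gripper_width: -0.002
time_s: 17.15
tcp_pos: [0.4637, -0.0478, 0.0742]
tcp_rot: [0.441, -0.548, 0.557, -0.441]
force: [-1.8, -1.8, 5.4]
gripper_width: -0.003
tcp stand mm [-88.8 -79.1  74.2] shift tool cm [-7.91 -0.65 -0.13] F [-1.83 -1.79  5.38] t 17.15 w -0.003
rotvec tool 1 [-0.009 -0.002  0.008]
rotvec tool -1 [-0.013  3.14  -0.014]
130 [138 137 137 139 139 139 138 138 140 143 133 137 140 140 140 140 139 137]
131 [139 140 138 138 140 141 140 140 144 133  76  96 133 142 140 138 138 138]
132 [137 137 136 138 140 141 140 141 144  83  49  49 106 139 140 138 139 139]
133 [141 140 140 138 143 144 139 133 142 116 120 123 126 134 139 140 139 138]
```

```bash
python3 -m jog '[[[0,-3,0,0,0,0,0],[0,-4,0,0,0,0,0],[0,-4,0,0,0,0,0],[0,-2,0,0,0,0,0],[0,0,0,0,0,0,0],[0,0,0,0,0,0,0],[0,0,0,0,0,0,0]]]'; python3 look.py n; python3 -c "
from pm import *
prof('pics/top_n.png',127,133,272,290)
im=cv2.imread('pics/top_n.png');b=cv2.imread('pics/top0.png')
d=(cv2.absdiff(im,b).max(2)>40).astype(np.uint8);n,l,q,ce=cv2.connectedComponentsWithStats(d)
for i in range(1,n):
  if q[i,4]>25: print('diff',q[i])
"|grep -v top
python3 -c "
import cv2,numpy as np
a=cv2.imread('pics/scene_n.png')[130:300,160:390]; cv2.imwrite('pics/n2.png',cv2.resize(a,None,fx=3,fy=3))"
```

```text
time_s: 17.95
tcp_pos: [0.4618, -0.0429, 0.2049]
tcp_rot: [0.442, -0.55, 0.554, -0.442]
force: [0.3, -0.1, -0.3]
gripper_width: 0.004
tcp stand mm [-91.8 -74.7 204.9] shift tool cm [-7.5  12.48  0.13] F [ 0.35 -0.06 -0.32] t 17.95 w 0.004
rotvec tool 1 [-0.005  0.002  0.003]
rotvec tool -1 [ 0.004 -3.139  0.007]
127 [140 139 138 138 140 143 127 136 140 138 136 134 137 138 137 139 137 138]
128 [137 138 137 139 143 144  76 100 137 133 126 125 130 136 137 137 139 137]
129 [133 136 139 140 142 126  58  57 136 143 138 139 138 138 138 138 139 139]
130 [132 138 138 141 147 109  33  48 136 142 137 138 138 138 140 138 137 137]
131 [135 137 138 142 151  64  15  65 138 141 137 138 140 139 138 137 139 137]
132 [126 139 138 143 143  61  17  98 143 140 136 139 140 140 139 139 137 136]
diff [  250   215   119   169 12883]
diff [254 289   9   9  29]
diff [254 296  22  17  94]
diff [256 321   9  16  62]
diff [262 332  14   9  54]
diff [271 342  12  14  45]
diff [262 353  15  10  45]
diff [258 357  11  18  63]
diff [273 377  14   7  39]
diff [496 378  14   6  45]
```

View pics/n2.png

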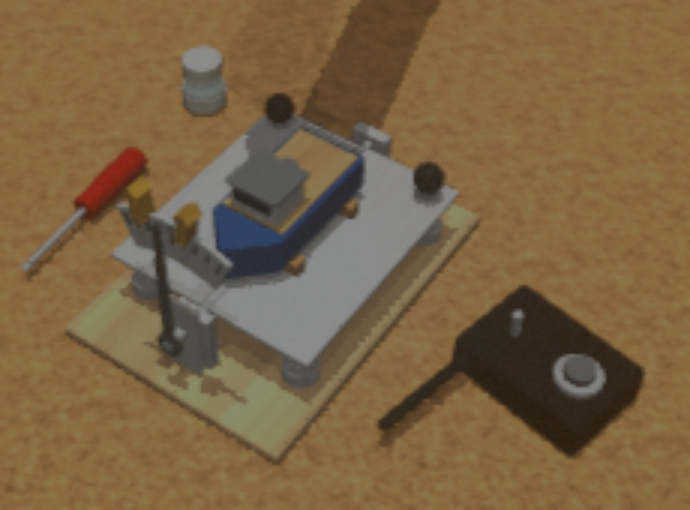

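The boat is upright and the pointer pixels match the start. The marks haven't moved, the transmitter and screwdriver are where they were, and the jar stands in place. The arm is 20 cm up and touching nothing, so I'm handing the job in.

```bash
python3 -c "
from cell import order; print(order.job_done())"
```

```text
the job is handed in; nothing more can be done
None
```

I pressed the left knob to its mark, held it and let go, then did the same with the right knob, and handed the job in at about 18 s. No verdict came back.

| Side | Mark (measured) | Pointer held at | Push force | Hold |
|---|---|---|---|---|
| Left | 0.130 rad (wrist views), about 0.135 (top view) | about 0.130–0.134 rad | about 4 N | about 1.5 s |
| Right | 0.199 rad (wrist views), about 0.206 (top view) | about 0.193–0.200 rad | about 5.5 N | about 1.6 s steady, plus the dip below |

- **Checks that disagreed:** the wrist and top cameras differ by about 0.005 rad on each mark. The heel worked out from fingertip height also depends on whether contact began at 89 or 90 mm. The pointer angles are therefore good to roughly 0.005–0.01 rad, and I can't rule out being that far short of or past a mark.
- **Right-side dip:** during my first attempt at the right hold, the spring pushed the arm up 0.6 mm, about 0.01 rad short of the mark. I pressed back down and then held it steady. It never went past the position I was aiming for.
- **Last look:** the boat was upright, with the pointer on the same pixels as before the presses. The marks, transmitter and screwdriver had not moved. The jar stood in its place in the scene view but was under the arm in the top view. The fingertip was clear at about 0.2 m, with no contact force.

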